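# Nudge a cover under the guard onto its hidden stop

### The job

Take the square tapping bar out of its stand and, with its nose reaching in under the roof of the blue guard, gently nudge the heavy grey cover along the slide until it meets the sprung stop hidden inside, without ramming the stop and without touching the cover with the gripper or arm. Leave the cover resting against the stop and put the bar back in its stand, nose down. Leave the red bottle, the tape measure, the white cup part and the green-lidded tin where they stand.

Things in the scene. Friction and masses are not known exactly. Their poses are not given: they have to be found in the camera images.
- slide_bed: Flat slide (fixed): 8 mm plate, 100 wide, from 72 mm before to 173 mm behind its origin along its x. Two side rails, 56 mm apart, 20 mm above the worktop. Origin: worktop level, centre line, right under the front edge of the guard roof; its x points along the slide into the guard (the pushing direction), z up.
- guard: Blue sheet hood over the slide (fixed to it), open only towards the slide's -x; origin and axes as slide_bed. Roof underside 100 mm, top 105 above the worktop, yellow front edge at x = 0; inside 82 wide, a black shutter across it at x = 76 mm reaches down to 38 mm above the worktop. Hidden behind, on the centre line 9 to 27 mm up, is a spring stop: 2 N/mm, 6 mm stroke, then rigid; over 10 N rams it.
- stop_zone (a point): Point on the slide's centre line, 20 mm above the worktop, 44 mm behind the guard's front edge. When the cover meets the untouched stop, its near end (the one towards the open side) is somewhere from 11 mm before to 11 mm past this point along the slide; where exactly changes every time and cannot be seen. Axes as slide_bed.
- cover: Heavy grey die-cast cover, 88 long (its y, along the slide) x 52 wide x 24 high, about 0.5 kg, loose between the rails on the bed plate, its far end under the guard. Origin: centre of its underside, 8 mm above the worktop. Slides with about 2 to 4 N. If the stop's spring is pressed beyond that it pushes the cover back as the bar leaves, so press lightly and back off slowly.
- bar_grip (a point): Point on the axis in the tapping bar's grey handle, 150 mm above the bar's lower end. The bar is 180 long, handle 14 x 14 mm square from 110 to 176 mm, steel shaft 13 x 13, weight 0.12 kg. z runs along the bar from nose to handle; x and y are normal to its flats (aligned with bar_stand at the start). It stands upright in bar_stand.
- bar_nose (a point): Centre of the bar's round white nose, a ball of 8 mm radius at its lower end, 142 mm below bar_grip along the bar.
- bar_stand: Black block 66 x 66 x 50 mm high, fixed, with a 20 x 20 mm square well, 44 deep, chamfered 3 mm at the mouth, in the middle of its top. Origin: centre of its underside; z up. With the bar standing in it, bar_nose is 14 mm above this origin.
- threadlock: Red bottle with white tip, 34 x 32 x 98 mm, standing; bystander. Origin at the centre of its underside.
- tape_measure: Yellow tape measure, 36 x 80 x 62 mm, standing; bystander. Origin at the centre of its underside.
- cup_part: White plastic cup-shaped part, 36 x 36 x 43 mm, standing, the one nearer the robot (a greyish one farther back is fixed scenery); bystander. Origin at the centre of its underside.
- grease_tin: Low white tin with green lid, 69 dia x 28 mm; bystander. Origin at the centre of its underside.
Mind the look-alikes: they are no part of the job. Leave any pink look-alike of the part that bears bar_grip alone.

How it is judged:
By the outcome, as a careful person would: the job done as asked, in the order asked, and still so for the second after the job is handed in, with the robot touching nothing.
It also fails if it takes over 64 s, if anything falls off the work surface, if the arm or the gripper's body presses on something with over 40 N, if the wrist force passes 120 N, or if a joint passes its speed limit or range.

### The arm

A 6-joint arm with a two-finger parallel gripper is mounted at the origin on a cart in front of the work surface, level with it; the furniture and walls round the work are solid. World frame = base frame: x ahead of the robot, y to its left, z up, the work surface at z = 0. Lengths are in mm, angles in rad, forces in N, time in s.
With the tool pointing down it reaches from about 300 to 875 mm from the base axis. Payload 6.4 kg.
Tool frame: the origin (TCP) lies midway between the tips of the shut fingers; the grasp point (between the pads) lies 19 mm behind it; x points along the fingers, z is the direction in which the jaws open and shut, and the axes are right-handed (so a half turn about x gives the same grasp; the last joint's range is limited). The gripper opens to 85 mm and grips with 20 to 120 N. Pads are 22 mm wide; open, the fingers measure 114 mm over their backs; the gripper's body (76 mm by 85 mm) begins 54 mm behind the grasp point. The pads swing forward as they close: fully open they stand 13 mm farther back than shut.
Start: joints at [1.13, 0.181, 1.607, -0, 1.354, -0.206], TCP at [133.76, 559.24, 231.288] pointing down, gripper open.
Joint ranges: [-2.99, 2.99], [-0.89, 2.07], [0.3, 2.58], [-1.14, 4.28], [0, 2.63], [-3.12, 3.12]. Speed limits (rad/s): [2.57, 2.57, 3.01, 3.14, 3.14, 3.14].

### API

Orientations are given as a unit quaternion [x, y, z, w].
In Python, from workcell import arm gives the robot as it stands.
- The arm moves only by the tool servo_tool, never from a script. Its argument "rows" is a list that holds one entry, the list of rows, each a list of 7 numbers: the closure, from 0 (fully open) to 1 (shut), then the shift along the world's x, y, z in m, then the turn, a rotation vector about the world's x, y, z in degrees. In form: [[[jaw, x, y, z, ax, ay, az], ...]]. A call has 1 to 5 rows; each row is the pose to reach, as a shift and turn from the pose commanded when the call began; what a row does not reach only later rows make up. A row lasts 1/12 s, in which the tool goes at most 41.7 mm and 7.16 degrees, less where a joint would pass 70% of its speed; a pose out of reach is approached as far as the arm can. A call with a gripper value outside its range is refused whole. The fingers move at their own pace and stop on an object; "force" is the grip in N (left out, the last holds). Time passes only in rows, so rows that repeat a pose let the fingers close. It gives the time, the measured TCP pose, the force and the opening at its end, in the units of the state.
- arm.get_obs(): the state, without advancing time (a new reading comes with each control period).
- arm.read_camera(name): name is "side" or "top"; returns a dict with "color" (400x640x3 uint8, blue, green, red), "vertical_fov" (degrees; the focal length in pixels is half the picture's height over the tangent of half this angle, whatever the lens; pixels are square), "cx", "cy" (the principal point, pixels), "cam_to_world" (4x4, takes a point from camera to world coordinates). Camera axes: x right, y down, z forward; pixel columns grow to the right and rows downward; lengths in mm; the calibration is good to about 2 mm. A picture is of the moment at which its call begins. There is no depth.
- arm.hand_in(): hands the job in, once; it reports no verdict.
The state is a dict: "time": time; "joint_pos": joint angles; "qd": joint speeds; "effort": joint torques, N m; "ee_pos": TCP position; "ee_rot": TCP orientation; "wrist_force": force on the tool from outside, world axes, zero at the start; "ft_torque": the same for the moment, N m; "width": finger opening in mm.
Only numpy, scipy, OpenCV 4.12 (cv2) and the standard library are available. Lean on these libraries where they do the work, as an engineer would, in place of code of your own. Each camera call takes 0.05 s, during which the arm holds its last target.

## Working session

There is one attempt and no reset: what is moved stays moved. The work goes in short steps, Python scripts to look and compute and a tool call to move; the robot and the scene stay as the last step left them, time stands still between calls to the robot, and variables do not carry over. Pictures are saved under pics/ and viewed, and the job is handed in when it is done.

Besides the shell and the picture viewer there is one more tool, called after ">>>" by a JSON object that holds its "name" and its "arguments", one argument or row to a line. servo_tool: Moves the arm, as the interface text tells. Its arguments: {"type":"object","properties":{"rows":{"type":"array","items":{"type":"array","items":{"type":"array","items":{"type":"number"}}}},"force":{"type":"number"}},"required":["rows"]}

```bash
ls; mkdir -p pics; cat > h.py <<'E'
import numpy as np, cv2
from workcell import arm
def snap(n,tag):
    d=arm.read_camera(n); cv2.imwrite(f'pics/{tag}.png',d['color']); 
    np.savez(f'pics/{tag}.npz',T=d['cam_to_world'],fov=d['vertical_fov'],c=[d['cx'],d['cy']])
    return d
def cam(tag):
    z=np.load(f'pics/{tag}.npz'); f=200/np.tan(np.radians(float(z['fov']))/2); return z['T'],f,z['c']
def ray(tag,u,v):
    T,f,c=cam(tag); d=T[:3,:3]@np.array([(u-c[0])/f,(v-c[1])/f,1]); return T[:3,3],d
def atz(tag,u,v,z):
    o,d=ray(tag,u,v); return o+d*(z-o[2])/d[2]
def proj(tag,p):
    T,f,c=cam(tag); q=T[:3,:3].T@(np.array(p,float)-T[:3,3]); return c+f*q[:2]/q[2]
E
python3 - <<'E'
from h import *
for n in('side','top'):
    d=snap(n,n+'0'); print(n,d['color'].shape,d['vertical_fov'],d['cx'],d['cy'],np.round(d['cam_to_world'],3).tolist())
    cv2.imwrite(f'pics/{n}0b.png',cv2.resize(d['color'],(800,500),interpolation=cv2.INTER_CUBIC))
print(arm.get_obs())
E
```

```text
pics
side (400, 640, 3) 51.8351690841536 321.64684174400134 193.83685216293193 [[-0.956, -0.085, 0.28, 328.973], [-0.292, 0.315, -0.903, 993.077], [-0.011, -0.945, -0.326, 396.891], [0.0, 0.0, 0.0, 1.0]]
top (400, 640, 3) 50.12123223769784 315.0388402554112 198.98921429913017 [[0.023, -0.996, 0.086, 509.003], [-0.999, -0.025, -0.023, 238.47], [0.025, -0.085, -0.996, 968.869], [0.0, 0.0, 0.0, 1.0]]
{'time': 0.1, 'joint_pos': array([ 1.12969985e+00,  1.81483371e-01,  1.60790477e+00,  4.61897943e-06,
        1.35383990e+00, -2.06291632e-01]), 'qd': array([-0.00052917, -0.00081283, -0.00367047,  0.00185001, -0.00240987,
       -0.00140394]), 'effort': array([ 3.31277588e-04, -4.45877051e+01, -3.52237952e+01, -2.02040919e-04,
        4.20942146e-03,  3.34413312e-05]), 'ee_pos': array([133.5308116 , 558.75794192, 230.46648126]), 'ee_rot': array([-0.43824739,  0.55564298,  0.4377351 ,  0.55460624]), 'wrist_force': array([-0.04542616,  0.26637799,  0.00572099]), 'ft_torque': array([-0.01483874, -0.00541048, -0.01048725]), 'width': 85.40514142252617}
```

View pics/side0b.png

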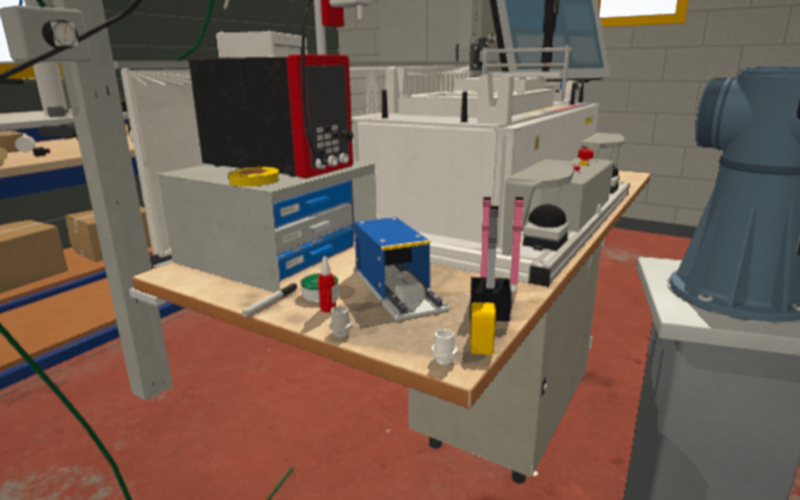

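View pics/top0b.png

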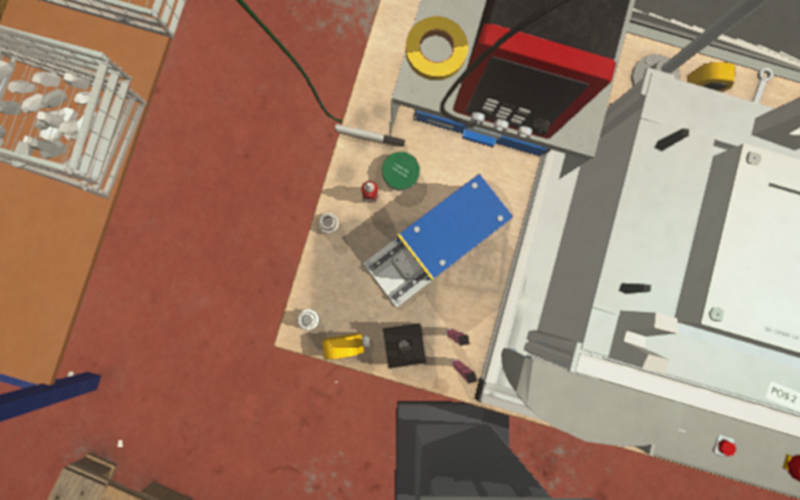

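```bash
python3 - <<'E'
import cv2
t=cv2.imread('pics/top0.png');s=cv2.imread('pics/side0.png')
cv2.imwrite('pics/t_z1.png',cv2.resize(t[230:330,220:400],(792,440),interpolation=cv2.INTER_CUBIC)) #4.4x
cv2.imwrite('pics/t_z2.png',cv2.resize(t[130:250,260:420],(800,600),interpolation=cv2.INTER_CUBIC)) #5x
cv2.imwrite('pics/s_z1.png',cv2.resize(s[150:300,240:440],(800,600),interpolation=cv2.INTER_CUBIC)) #4x
E
```

```text
(no output)
```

View pics/t_z1.png

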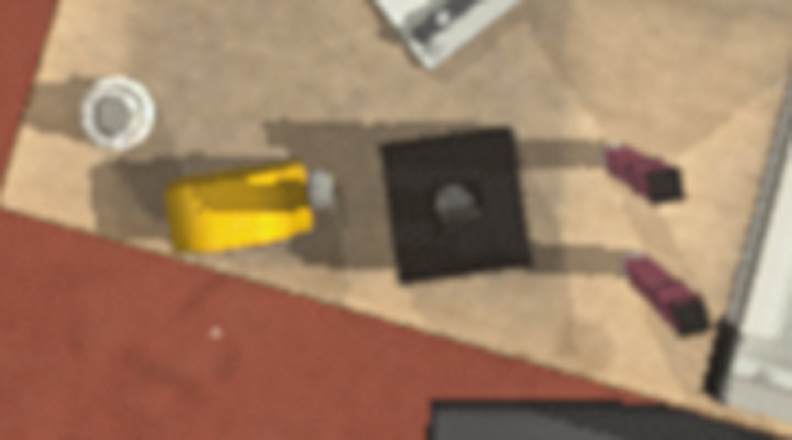

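View pics/t_z2.png

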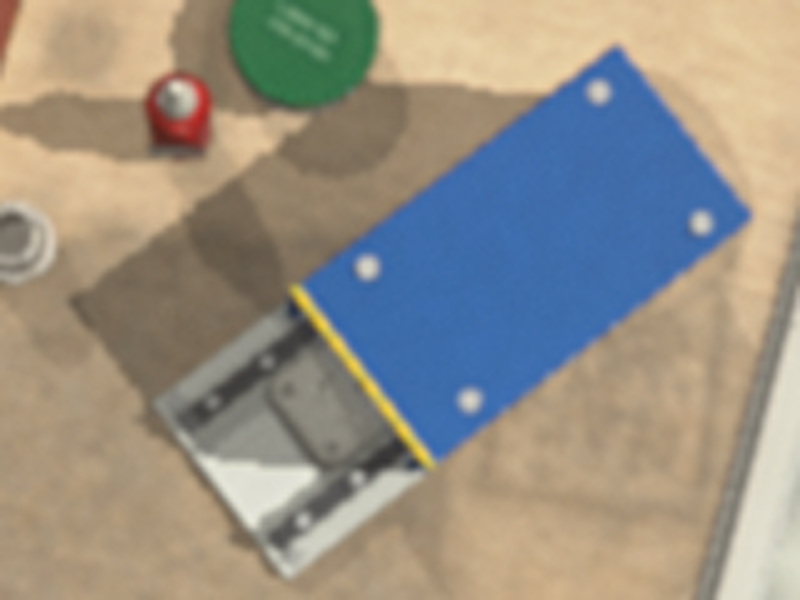

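View pics/s_z1.png

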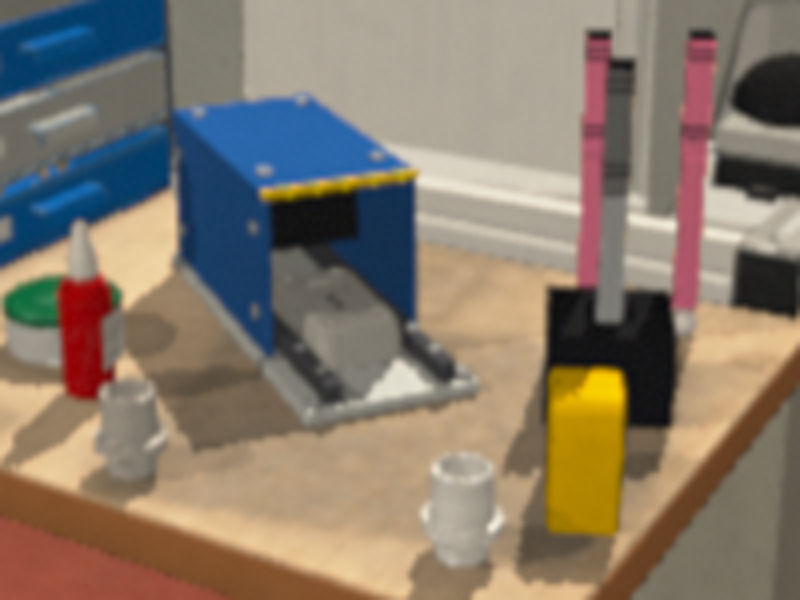

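```bash
python3 - <<'E'
from h import *
from scipy.spatial.transform import Rotation as R
z1=lambda u,v:(220+u/4.4-.4,230+v/4.4-.4); z2=lambda u,v:(260+u/5-.4,130+v/5-.4); s1=lambda u,v:(240+u/4-.4,150+v/4-.4)
P=lambda l,p:print(l,np.round(p,1))
st=[atz('top0',*z1(*p),50) for p in((383,146),(511,127),(531,265),(402,281))]
for p in st:P('stand',p)
P('centre',np.mean(st,0)); 
for i in range(4): print(np.linalg.norm(st[i]-st[i-1]), np.degrees(np.arctan2(*(st[i]-st[i-1])[[1,0]])))
c=np.mean(st,0)
P('bar top proj side',((proj('side0',[c[0],c[1],186])-[240,150]))*4); P('mouth',((proj('side0',[c[0],c[1],50])-[240,150]))*4)
P('bar top in top z1',((proj('top0',[c[0],c[1],186])-[220,230]))*4.4)
b=[atz('top0',*z2(*p),8) for p in((155,402),(288,578))]
r=[atz('top0',*z2(*p),105) for p in((293,290),(434,466),(750,213),(615,45))]
for p in b:P('bed',p)
for p in r:P('roof',p)
fm=(r[0]+r[1])/2; rm=(r[2]+r[3])/2; bm=(b[0]+b[1])/2
print('front mid',fm,'rear',rm,'bedfront',bm)
for a,q in((fm,rm),(bm,fm),(bm,rm)): print('dir',np.degrees(np.arctan2(*(q-a)[[1,0]])),np.linalg.norm((q-a)[:2]))
print('perp',np.degrees(np.arctan2(*(r[0]-r[1])[[1,0]]))-90,np.degrees(np.arctan2(*(b[0]-b[1])[[1,0]]))-90, np.linalg.norm(b[0]-b[1]),np.linalg.norm(r[0]-r[1]))
# cover near corner top
for p in((270,390),(325,468)): P('cover near top',atz('top0',*z2(*p),32))
# pink bar
for p in((663,184),(690,316)): P('pink top?',atz('top0',*z1(*p),180))
for p in((608,150),(630,262)): P('pink base?',atz('top0',*z1(*p),10))
# tape
for p in((168,190),(183,250),(305,165),(313,228)):P('tape',atz('top0',*z1(*p),62))
o=arm.get_obs(); M=R.from_quat(o['ee_rot']).as_matrix(); print(np.round(M,3))
E
```

```text
stand [451.5 232.4  50. ]
stand [461.9 170.6  50. ]
stand [396.1 159.7  50. ]
stand [387.3 221.7  50. ]
centre [424.2 196.1  50. ]
65.02298746748318 9.464924838869987
62.70726228343677 -80.42364531584603
66.66705955006978 -170.61687311258427
62.63046414317962 98.07238160603981
bar top proj side [618.   54.3]
mouth [605.9 306.8]
bar top in top z1 [469.6 234. ]
bed [565.6 271.    8. ]
bed [488.2 209.5   8. ]
roof [606.8 213.  105. ]
roof [536.7 154.4 105. ]
roof [643.3  26.3 105. ]
roof [711.7  82.5 105. ]
front mid [571.73115007 183.67306659 105.        ] rear [677.4944502   54.36860714 105.        ] bedfront [526.91405503 240.2673021    8.        ]
dir -50.71889069389146 167.04945042824912
dir -51.624222608874206 72.19057764139497
dir -50.99207107038834 239.23373548886372
perp -50.12186372256485 -51.493268900513684 98.82172689600145 91.38289162888714
cover near top [570.7 219.9  32. ]
cover near top [537.  195.1  32. ]
pink top? [446.4 116.4 180. ]
pink top? [392.6 104.6 180. ]
pink base? [449.3 118.3  10. ]
pink base? [393.7 106.4  10. ]
tape [429.3 334.1  62. ]
tape [401.4 326.1  62. ]
tape [442.5 269.4  62. ]
tape [412.9 264.8  62. ]
[[-0.001 -0.973  0.233]
 [-0.001  0.233  0.973]
 [-1.     0.    -0.002]]
```

```bash
python3 - <<'E'
import cv2,numpy as np
t=cv2.imread('pics/top0.png');s=cv2.imread('pics/side0.png')
c=np.clip((t[255:300,300:350].astype(float)/90)**.6*255,0,255).astype('uint8')
cv2.imwrite('pics/t_z3.png',cv2.resize(c,(500,450),interpolation=cv2.INTER_CUBIC))
c=np.clip((s[155:240,370:420].astype(float)/200)**.7*255,0,255).astype('uint8')
cv2.imwrite('pics/s_z3.png',cv2.resize(c,(350,595),interpolation=cv2.INTER_CUBIC))
E
```

```text
(no output)
```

View pics/t_z3.png

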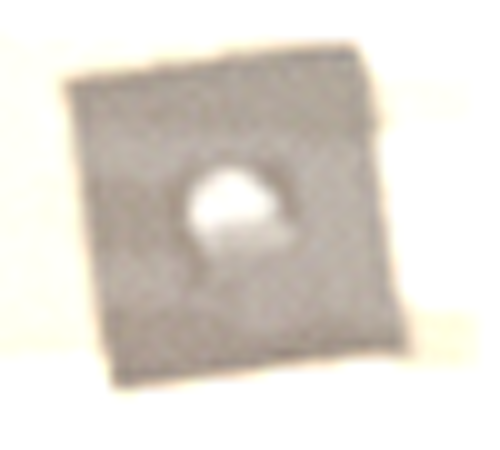

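View pics/s_z3.png

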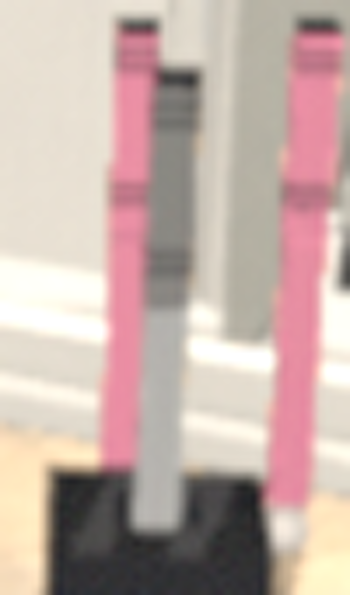

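```bash
python3 - <<'E'
from h import *
for z in(50,116,156,180,186):
    print(z,proj('side0',[424,196,z]),proj('top0',[424,196,z]), (proj('side0',[424,196,z])-[370,155])*7+3,(proj('top0',[424,196,z])-[300,255])*10+4.5)
print(proj('side0',[434,196,116])-proj('side0',[424,196,116]),proj('top0',[434,196,116])-proj('top0',[424,196,116]))
E
```

```text
50 [391.57129525 226.68241846] [323.46838815 276.1780886 ] [153.99906672 504.7769292 ] [239.18388148 216.28088604]
116 [393.0069482 196.885687 ] [324.94975288 279.34268771] [164.04863742 296.199809  ] [253.99752882 247.92687714]
156 [393.91352354 178.06987103] [325.96554731 281.51270166] [170.39466477 164.48909724] [264.15547305 269.62701658]
180 [394.47137123 166.49183765] [326.62487178 282.92119857] [174.29959861  83.44286355] [270.74871781 283.71198567]
186 [394.612508   163.56256805] [326.79607104 283.28692687] [175.28755603  62.93797637] [272.46071037 287.36926873]
[-4.91868938 -0.42783215] [ 0.10408451 -5.12927409]
```

>>> {"name": "servo_tool", "arguments": {
  "rows": [
    [[0.45,0.024,-0.03,0,0,0,4],[0.45,0.048,-0.06,0,0,0,8],[0.45,0.072,-0.09,0,0,0,12],[0.45,0.096,-0.12,0,0,0,16],[0.45,0.12,-0.15,0,0,0,20]]
  ],
  "force": 60
}}

```text
time: 0.52
ee_pos: [254.1, 407.6, 230.9]
ee_rot: [0.529, -0.47, -0.529, -0.469]
wrist_force: [1.0, 0.3, 0.2]
width: 46.9
```

>>> {"name": "servo_tool", "arguments": {
  "rows": [
    [[0.45,0.024,-0.03,0,0,0,1],[0.45,0.048,-0.06,0,0,0,2],[0.45,0.072,-0.09,0,0,0,2.8],[0.45,0.096,-0.12,0,0,0,2.8],[0.45,0.12,-0.15,0,0,0,2.8]]
  ]
}}

```text
time: 0.93
ee_pos: [374.3, 257.5, 231.1]
ee_rot: [-0.539, 0.458, 0.539, 0.458]
wrist_force: [0.8, 0.6, -0.2]
width: 47.2
```

>>> {"name": "servo_tool", "arguments": {
  "rows": [
    [[0.45,0.02,-0.025,0,0,0,0],[0.45,0.04,-0.05,0,0,0,0],[0.45,0.049,-0.061,0,0,0,0],[0.45,0.049,-0.061,0,0,0,0]]
  ]
}}

```text
time: 1.27
ee_pos: [424.4, 195.8, 231.1]
ee_rot: [0.538, -0.459, -0.538, -0.458]
wrist_force: [0.1, 0.4, 0.6]
width: 47.6
```

```bash
python3 - <<'E'
from h import *
t=snap('top','top1')['color'];s=snap('side','side1')['color']
cv2.imwrite('pics/t1.png',cv2.resize(t[200:350,220:420],(800,600),interpolation=cv2.INTER_CUBIC))
cv2.imwrite('pics/s1.png',cv2.resize(s[100:250,290:490],(800,600),interpolation=cv2.INTER_CUBIC))
print(arm.get_obs())
E
```

```text
{'time': 1.3667, 'joint_pos': array([ 1.82720540e-01, -6.74263524e-02,  1.86886235e+00,  4.29083029e-04,
        1.34137111e+00, -1.54965841e+00]), 'qd': array([ 0.03318279, -0.00899941,  0.00829727,  0.00207201,  0.00261897,
        0.00032116]), 'effort': array([ -1.1214288 , -31.25237346, -35.39215565,  -0.11165078,
        -0.0717925 ,  -0.06975685]), 'ee_pos': array([422.47586676, 197.99546636, 230.85369625]), 'ee_rot': array([-0.53831261,  0.45828327,  0.53908396,  0.45780395]), 'wrist_force': array([0.73715783, 0.41506789, 0.65168813]), 'ft_torque': array([ 0.02587211,  0.05901874, -0.05729112]), 'width': 46.92528053618381}
```

View pics/s1.png

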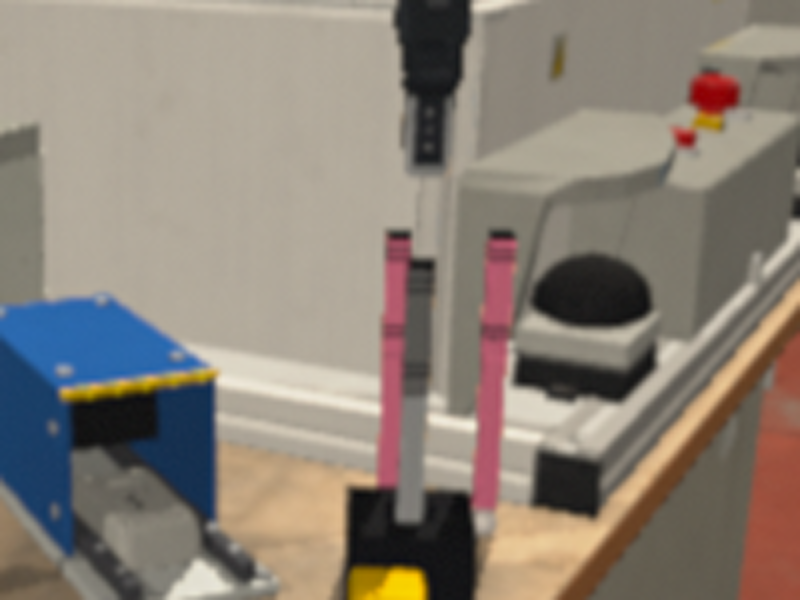

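View pics/t1.png

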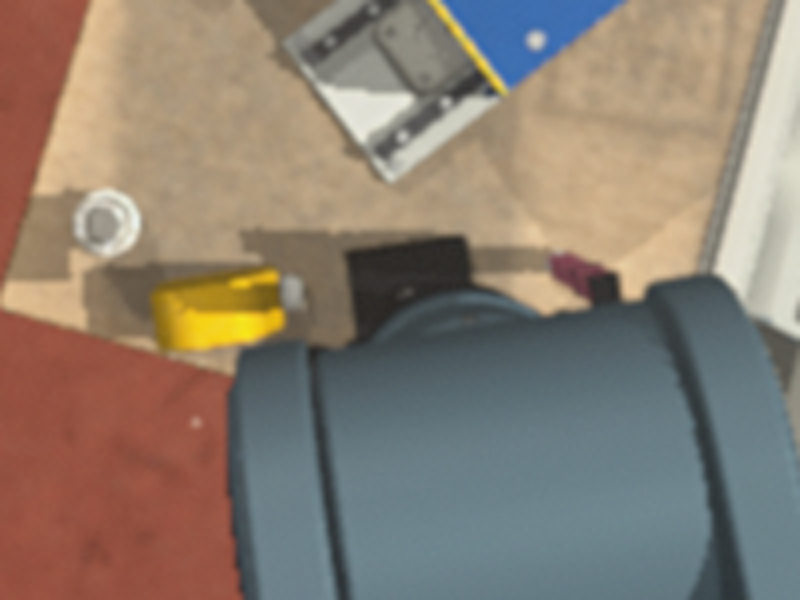

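>>> {"name": "servo_tool", "arguments": {
  "rows": [
    [[0.45,0.0015,0,-0.02,0,0,0],[0.45,0.0015,0,-0.04,0,0,0],[0.45,0.0015,0,-0.06,0,0,0],[0.45,0.0015,0,-0.08,0,0,0],[0.45,0.0015,0,-0.094,0,0,0]]
  ]
}}

```text
time: 1.78
ee_pos: [422.2, 199.4, 135.4]
ee_rot: [-0.539, 0.458, 0.54, 0.456]
wrist_force: [-0.1, 0.2, -1.2]
width: 46.9
```

>>> {"name": "servo_tool", "arguments": {
  "rows": [
    [[0.6,0,0,0,0,0,0],[0.7,0,0,0,0,0,0],[1,0,0,0,0,0,0],[1,0,0,0,0,0,0],[1,0,0,0,0,0,0]]
  ],
  "force": 60
}}

```text
time: 2.2
ee_pos: [424.8, 198.7, 138.4]
ee_rot: [0.54, -0.457, -0.539, -0.458]
wrist_force: [-0.2, -0.7, 0.6]
width: 13.3
```

>>> {"name": "servo_tool", "arguments": {
  "rows": [
    [[1,0,0,0,0,0,0],[1,0,0,0,0,0,0],[1,0,0,0,0,0,0]]
  ],
  "force": 100
}}

```text
time: 2.45
ee_pos: [425.0, 198.5, 138.2]
ee_rot: [0.539, -0.457, -0.539, -0.458]
wrist_force: [-0.4, 0.5, 4.3]
width: 12.8
```

```bash
python3 - <<'E'
from h import *
s=snap('side','side2')['color']
cv2.imwrite('pics/s2.png',cv2.resize(s[120:245,330:455],(600,600),interpolation=cv2.INTER_CUBIC))
print(arm.get_obs())
E
```

```text
{'time': 2.5, 'joint_pos': array([ 1.82879384e-01,  5.15476087e-02,  1.95326654e+00,  4.22877662e-04,
        1.13488085e+00, -1.55104593e+00]), 'qd': array([-8.74882488e-04,  1.31562510e-03,  9.49976548e-04, -5.10702805e-04,
       -3.19956324e-04,  6.81670959e-05]), 'effort': array([-5.55851329e-01, -3.15022731e+01, -2.89707005e+01, -5.03206551e-01,
       -6.14129403e-02, -2.33156301e-03]), 'ee_pos': array([425.00945601, 198.52577493, 138.18852782]), 'ee_rot': array([ 0.53935267, -0.45704285, -0.53871483, -0.45825415]), 'wrist_force': array([-0.72096903,  0.26172201,  5.71696246]), 'ft_torque': array([0.36197892, 0.12761953, 0.08492149]), 'width': 12.794259465189345}
```

View pics/s2.png

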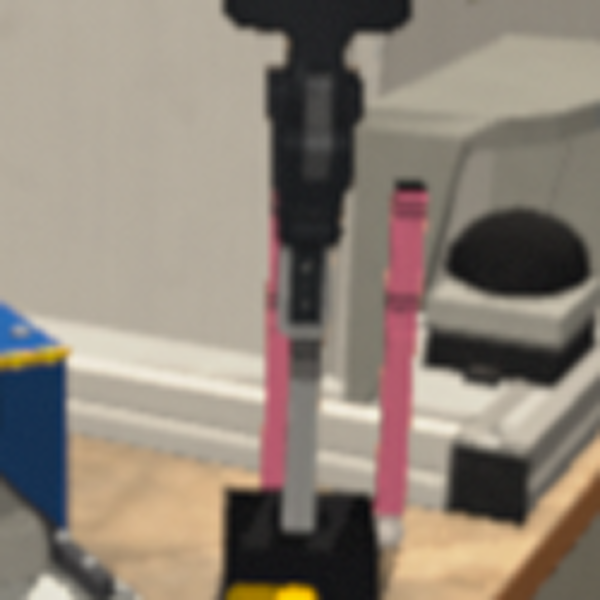

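```bash
cat >> h.py <<'E'
from scipy.spatial.transform import Rotation as R
a=np.radians(-51.0); D=np.array([np.cos(a),np.sin(a),0]); O=np.array([572.,184.,0]); N=np.array([-D[1],D[0],0])
TOOL=124.2
def state():
    o=arm.get_obs(); M=R.from_quat(o['ee_rot']).as_matrix(); p=o['ee_pos']; n=p+TOOL*M[:,0]; r=n-O
    print('t',o['time'],'tcp',np.round(p,1),'toolx',np.round(M[:,0],3),'nose s,n,z',np.round([r@D,r@N,n[2]],1)); print('F',np.round(o['wrist_force'],2),'Fs',round(o['wrist_force']@D,2),'q',np.round(o['joint_pos'],3),'w',o['width']); return o,M,n
E
python3 - <<'E'
from h import *
o,M,n=state()
tilt=R.from_rotvec(np.radians(45)*np.array([D[1],-D[0],0]))
print(np.degrees(np.arctan2(M[1,2],M[0,2])))
tot=tilt*R.from_euler('z',129-np.degrees(np.arctan2(M[1,2],M[0,2]))%180,degrees=True)
print('rv',tot.as_rotvec(degrees=True), np.linalg.norm(tot.as_rotvec(degrees=True)))
x=tot.as_matrix()@M[:,0]; print(x, 'jaw',tot.as_matrix()@M[:,2])
for s,z in((-58,90),(-58,22)): print('tcp',O+s*D+[0,0,z]-TOOL*x, 'shift',O+s*D+[0,0,z]-TOOL*x-o['ee_pos'])
tot=tilt; print('notwist', tot.as_rotvec(degrees=True))
E
```

```text
t 2.5 tcp [425.  198.5 138.2] toolx [ 0.002  0.001 -1.   ] nose s,n,z [-103.7 -104.9   14. ]
F [-0.72  0.26  5.72] Fs -0.66 q [ 0.183  0.052  1.953  0.     1.135 -1.551] w 12.794259465189345
99.33641554599394
rv [-41.49809498 -18.62231304  28.10951413] 53.469872023293696
[ 0.44627706 -0.54810355 -0.7074032 ] jaw [-0.44518405  0.54975652 -0.70680898]
tcp [480.07180611 297.14892634 177.85947719] shift [55.0623501  98.62315142 39.67094937]
tcp [480.07180611 297.14892634 109.85947719] shift [ 55.0623501   98.62315142 -28.32905063]
notwist [-34.97156827 -28.3194176    0.        ]
```

>>> {"name": "servo_tool", "arguments": {
  "rows": [
    [[1,0,0,0.01,0,0,0],[1,0,0,0.025,0,0,0],[1,0,0,0.04,0,0,0],[1,0,0,0.06,0,0,0],[1,0,0,0.08,0,0,0]]
  ]
}}

```text
time: 2.92
ee_pos: [423.5, 197.8, 217.8]
ee_rot: [-0.539, 0.458, 0.539, 0.457]
wrist_force: [0.1, -0.4, -0.7]
width: 12.8
```

```bash
python3 - <<'E'
from h import *
s=snap('side','side3')['color']
cv2.imwrite('pics/s3.png',cv2.resize(s[100:225,330:455],(600,600),interpolation=cv2.INTER_CUBIC))
state()
E
```

```text
t 2.9667 tcp [426.  198.4 222.3] toolx [ 0.005  0.001 -1.   ] nose s,n,z [-102.7 -103.9   98.1]
F [1.85 1.16 2.58] Fs 0.26 q [ 0.183 -0.055  1.875 -0.     1.317 -1.551] w 13.051849427468692
```

View pics/s3.png

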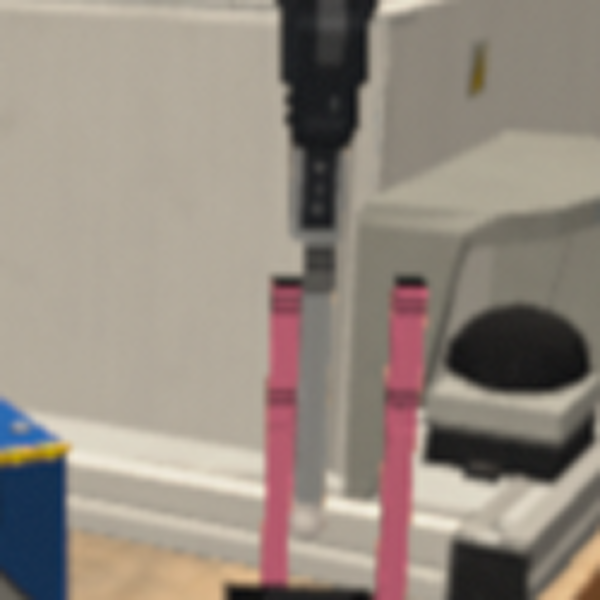

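>>> {"name": "servo_tool", "arguments": {
  "rows": [
    [[1,0.005,0.01,0,-4.15,-1.86,2.81],[1,0.011,0.02,0,-8.3,-3.72,5.62],[1,0.0165,0.03,0,-12.45,-5.6,8.43],[1,0.022,0.04,0,-16.6,-7.45,11.24],[1,0.0275,0.049,0,-20.75,-9.3,14.05]]
  ]
}}

```text
time: 3.38
ee_pos: [452.1, 247.8, 217.7]
ee_rot: [0.707, -0.439, -0.453, -0.319]
wrist_force: [-0.3, -1.1, -1.6]
width: 12.4
```

>>> {"name": "servo_tool", "arguments": {
  "rows": [
    [[1,0.005,0.01,0,-4.15,-1.86,2.81],[1,0.011,0.02,0,-8.3,-3.72,5.62],[1,0.0165,0.03,0,-12.45,-5.6,8.43],[1,0.022,0.04,0,-16.6,-7.45,11.24],[1,0.0275,0.049,0,-20.75,-9.3,14.05]]
  ]
}}

```text
time: 3.8
ee_pos: [479.4, 297.2, 217.3]
ee_rot: [0.835, -0.397, -0.344, -0.163]
wrist_force: [-0.3, 0.3, -1.1]
width: 12.9
```

```bash
python3 - <<'E'
from h import *
for n in('side','top'):
    s=snap(n,n+'4')['color']
    cv2.imwrite(f'pics/{n}4c.png',cv2.resize(s[100:300,230:480],(750,600),interpolation=cv2.INTER_CUBIC))
state()
E
```

```text
t 3.9 tcp [477.7 297.4 214.6] toolx [ 0.445 -0.551 -0.706] nose s,n,z [-59.6  -2.1 126.8]
F [-0.5   0.46 -0.85] Fs -0.67 q [ 0.749  0.313  1.684 -0.816  1.321 -1.223] w 12.585979135785575
```

View pics/side4c.png

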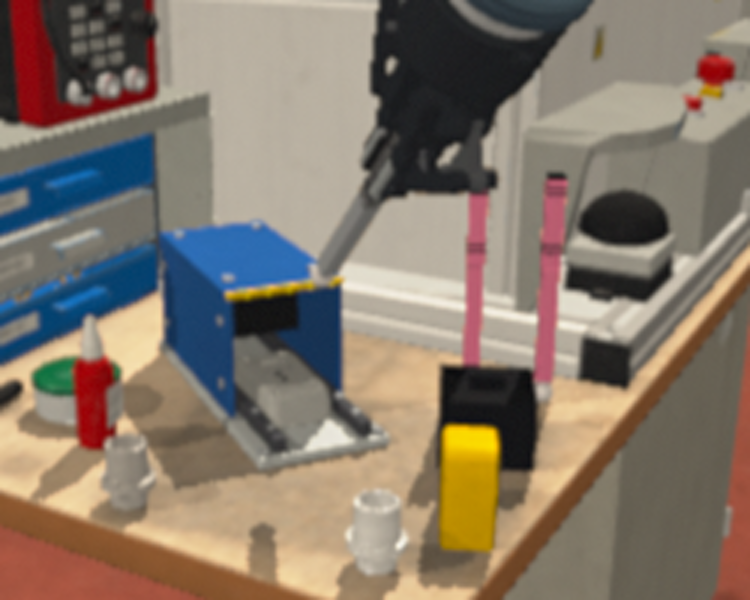

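View pics/top4c.png

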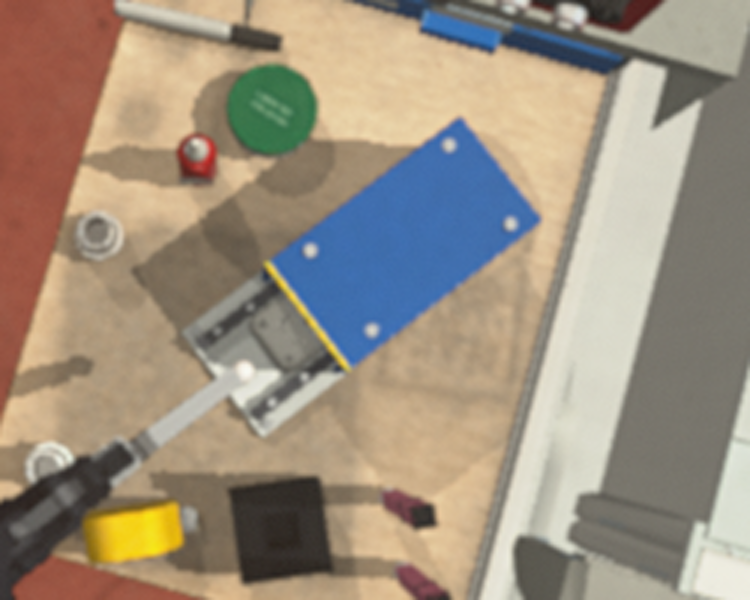

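```bash
python3 - <<'E'
from h import *
o,M,n=state()
print(n,proj('top4',n),proj('side4',n)); 
p=atz('top4',230+244.5/3-.5,100+371.5/3-.5,n[2]); print(p,(p-O)@D,(p-O)@N)
print('sidepx',230+321/3-.5,100+271/3-.5)
for q in((253,325),(290,368)): 
  p=atz('top4',230+q[0]/3-.5,100+q[1]/3-.5,32); print('cover',(p-O)@D,(p-O)@N)
E
```

```text
t 3.9 tcp [477.7 297.4 214.6] toolx [ 0.445 -0.551 -0.706] nose s,n,z [-59.6  -2.1 126.8]
F [-0.5   0.46 -0.85] Fs -0.67 q [ 0.749  0.313  1.684 -0.816  1.321 -1.223] w 12.585979135785575
[532.87327679 228.97839801 126.82354569] [309.59519894 223.51680801] [337.12917473 192.39777199]
[533.29767753 226.22521692 126.82354569] -57.17131751108888 -3.504163577472819
sidepx 336.5 189.83333333333331
cover -28.691604630251295 20.853995981552604
cover -26.521330441262588 -20.527096190337502
```

>>> {"name": "servo_tool", "arguments": {
  "rows": [
    [[1,0.001,0.001,-0.02,0,0,0],[1,0.002,0.0015,-0.04,0,0,0],[1,0.002,0.0015,-0.06,0,0,0],[1,0.002,0.0015,-0.08,0,0,0],[1,0.002,0.0015,-0.08,0,0,0]]
  ]
}}

```text
time: 4.32
ee_pos: [479.3, 295.4, 133.2]
ee_rot: [0.832, -0.4, -0.347, -0.163]
wrist_force: [-0.8, -1.1, -2.4]
width: 12.6
```

```bash
python3 - <<'E'
from h import *
for n in('side','top'):
    s=snap(n,n+'5')['color']
    cv2.imwrite(f'pics/{n}5c.png',cv2.resize(s[180:280,270:395] if n=='side' else s[160:260,280:405],(750,600),interpolation=cv2.INTER_CUBIC))
state()
E
```

```text
t 4.4167 tcp [481.2 296.8 137.3] toolx [ 0.443 -0.551 -0.708] nose s,n,z [-57.1   0.1  49.4]
F [ 0.35  0.34 -0.13] Fs -0.04 q [ 0.743  0.429  1.71  -0.848  1.222 -1.11 ] w 12.421808102228384
```

View pics/side5c.png

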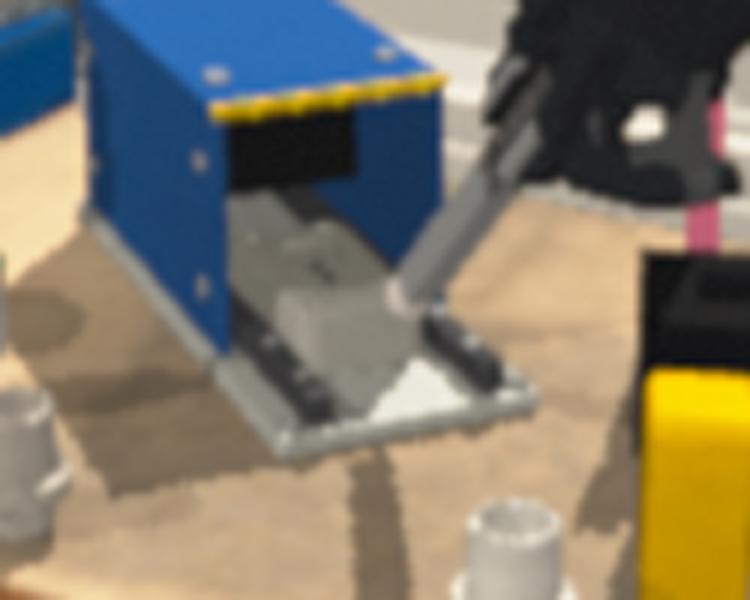

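View pics/top5c.png

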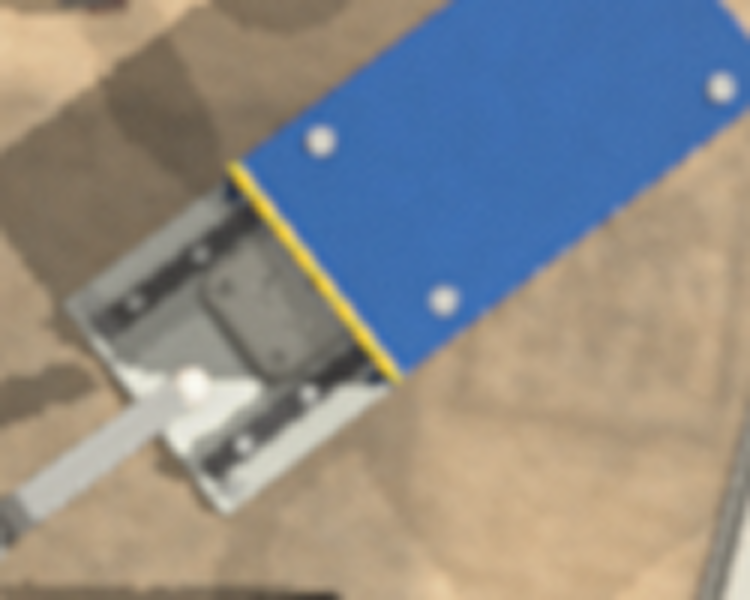

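```bash
python3 - <<'E'
from h import *
f=lambda u,v:(280+(u+.5)/6-.5,160+(v+.5)/6-.5)
for l,q,z in(('nose',(191,386),50),('bedL',(68,302),8),('bedR',(225,513),8),('cL',(203,292),32),('cR',(262,374),32),('railL',(105,325),20),('railR',(213,470),20)):
  p=atz('top5',*f(*q),z); print(l,p.round(1),(p-O)@D,(p-O)@N)
n=np.array([536.2,229.8,50.2])
print(proj('side5',n),270+402/6,180+296/6,proj('top5',n),(n-O)@D,(n-O)@N)
E
```

```text
nose [534.3 224.2  50. ] -54.96433191265959 -4.020653940612241
bedL [565.8 270.3   8. ] -70.99900692518018 49.49578856629511
bedR [488.5 209.8   8. ] -72.57438853661223 -48.6724806391629
cL [569.2 220.3  32. ] -29.976374005974343 20.68734251675972
cR [539.8 198.1  32. ] -31.247039101420334 -16.188322068752356
railL [556.9 256.   20. ] -65.4894536681105 33.58965213318523
railR [504.4 214.9  20. ] -66.54943638669573 -33.0841955293009
[335.4477256  227.07671108] 337.0 229.33333333333334 [308.82252218 222.95980801] -58.12295503431343 1.0010484899230412
```

```bash
python3 - <<'E'
from h import *
g=lambda u,v:np.array((270+(u+.5)/6-.5,180+(v+.5)/6-.5))
sb=lambda s,n,z:O+s*D+n*N+np.array([0,0,z])
for l,q,p in(('bedL',(280,438),(-72,50,8)),('bedR',(538,397),(-72,-50,8)),('roofL',(208,112),(0,45,105)),('roofR',(445,80),(0,-45,105))):
  print(l,g(*q),proj('side5',sb(*p)),g(*q)-proj('side5',sb(*p)))
from scipy.optimize import least_squares
off=np.array([0,0.])
for off in([0,0],[0.5,1]):
  r=least_squares(lambda p:np.r_[proj('side5',p)-(g(402,296)-off),proj('top5',p)-[311.4,223.9]],[536,229,50]); p=r.x
  print(p,(p-O)@D,(p-O)@N,r.fun)
E
```

```text
bedL [316.25       252.58333333] [316.33007905 252.29612715] [-0.08007905  0.28720618]
bedR [359.25 245.75] [359.91455173 243.78979791] [-0.66455173  1.96020209]
roofL [304.25 198.25] [305.55513953 196.71302523] [-1.30513953  1.53697477]
roofR [343.75       192.91666667] [343.87003301 191.23716256] [-0.12003301  1.67950411]
[534.86149001 224.22025256  43.77180729] -54.62902847334904 -3.550617987815205 [ 0.17266978  0.00453446 -0.04007878 -0.1723978 ]
[535.34507228 224.3970694   46.06826857] -54.46211278379992 -3.0635295359838977 [ 0.42974073  0.01146783 -0.09977564 -0.42836855]
```

>>> {"name": "servo_tool", "arguments": {
  "rows": [
    [[1,0.0015,0.001,-0.007,0,0,0],[1,0.0027,0.0022,-0.014,0,0,0],[1,0.0027,0.0022,-0.021,0,0,0],[1,0.0027,0.0022,-0.026,0,0,0],[1,0.0027,0.0022,-0.026,0,0,0]]
  ]
}}

```text
time: 4.83
ee_pos: [483.3, 299.5, 109.9]
ee_rot: [0.834, -0.398, -0.346, -0.164]
wrist_force: [0.2, -0.0, -2.2]
width: 12.8
```

```bash
python3 - <<'E'
from h import *
for n in('side','top'):
    s=snap(n,n+'6')['color']
    cv2.imwrite(f'pics/{n}6c.png',cv2.resize(s[180:280,270:395] if n=='side' else s[160:260,280:405],(750,600),interpolation=cv2.INTER_CUBIC))
state()
E
```

```text
t 4.9333 tcp [483.8 299.8 111. ] toolx [ 0.444 -0.55  -0.707] nose s,n,z [-57.7   4.2  23.2]
F [ 0.79  0.36 -1.33] Fs 0.22 q [ 0.744  0.479  1.705 -0.862  1.193 -1.074] w 12.612612462635095
```

View pics/side6c.png

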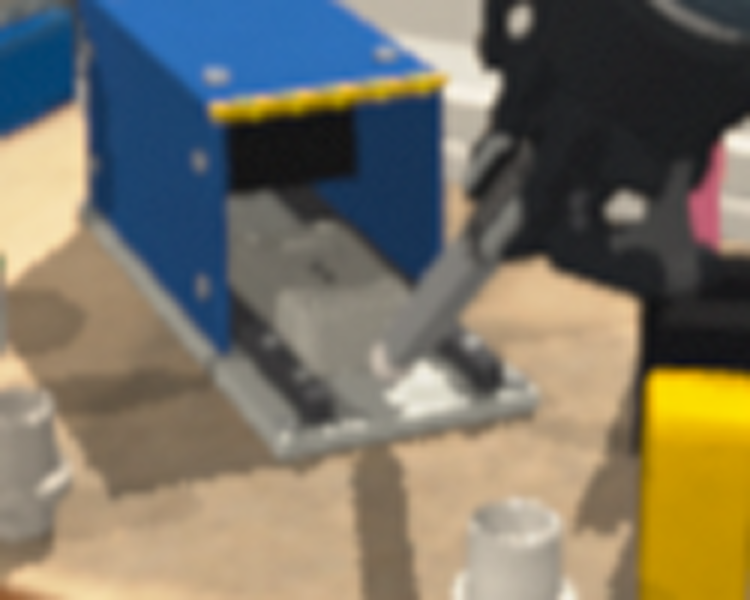

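View pics/top6c.png

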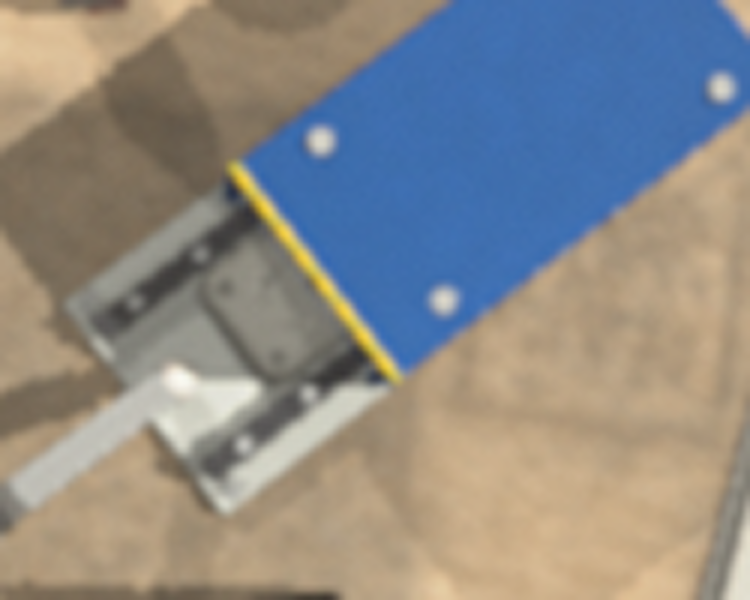

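```bash
python3 - <<'E'
from h import *
from scipy.optimize import least_squares
g=lambda u,v:np.array((270+(u+.5)/6-.5,180+(v+.5)/6-.5));f=lambda u,v:np.array((280+(u+.5)/6-.5,160+(v+.5)/6-.5))
r=least_squares(lambda p:np.r_[proj('side6',p)-(g(383,363)-[-.3,1.4]),proj('top6',p)-f(180,380)],[536,229,20]); p=r.x
print(p,(p-O)@D,(p-O)@N,r.fun)
E
```

```text
[538.79753653 228.28823918  22.46103791] -55.31341351341521 2.068331609231412 [ 0.73627217  0.02167369 -0.1763617  -0.74798511]
```

>>> {"name": "servo_tool", "arguments": {
  "rows": [
    [[1,0.0019,-0.0023,0,0,0,0],[1,0.0038,-0.0047,0,0,0,0],[1,0.0057,-0.007,0,0,0,0],[1,0.0075,-0.0093,0,0,0,0],[1,0.0088,-0.0109,0,0,0,0]]
  ]
}}

```text
time: 5.35
ee_pos: [493.1, 288.6, 111.5]
ee_rot: [0.834, -0.398, -0.345, -0.165]
wrist_force: [-0.2, -0.5, -0.8]
width: 12.3
```

>>> {"name": "servo_tool", "arguments": {
  "rows": [
    [[1,0.0009,-0.0012,0,0,0,0],[1,0.0019,-0.0023,0,0,0,0],[1,0.0028,-0.0035,0,0,0,0],[1,0.0038,-0.0047,0,0,0,0],[1,0.005,-0.0062,0,0,0,0]]
  ]
}}

```text
time: 5.77
ee_pos: [497.8, 283.3, 111.4]
ee_rot: [0.834, -0.397, -0.346, -0.165]
wrist_force: [-1.9, 3.9, 0.7]
width: 12.5
```

```bash
python3 - <<'E'
from h import *
state()
E
```

```text
t 5.7667 tcp [497.8 283.3 111.4] toolx [ 0.445 -0.549 -0.708] nose s,n,z [-36.1   4.9  23.5]
F [-1.85  3.94  0.71] Fs -4.23 q [ 0.706  0.469  1.719 -0.877  1.165 -1.092] w 12.494097946019473
```

>>> {"name": "servo_tool", "arguments": {
  "rows": [
    [[1,0.0013,-0.0016,0,0,0,0],[1,0.0025,-0.0031,0,0,0,0],[1,0.0038,-0.0047,0,0,0,0],[1,0.005,-0.0062,0,0,0,0],[1,0.0063,-0.0078,0,0,0,0]]
  ]
}}

```text
time: 6.18
ee_pos: [504.2, 274.9, 111.4]
ee_rot: [0.834, -0.398, -0.345, -0.165]
wrist_force: [-2.7, 4.3, 0.8]
width: 12.8
```

>>> {"name": "servo_tool", "arguments": {
  "rows": [
    [[1,0.0013,-0.0016,0,0,0,0],[1,0.0025,-0.0031,0,0,0,0],[1,0.0038,-0.0047,0,0,0,0],[1,0.005,-0.0062,0,0,0,0],[1,0.0063,-0.0078,0,0,0,0]]
  ]
}}

```text
time: 6.6
ee_pos: [510.5, 267.1, 111.3]
ee_rot: [0.834, -0.398, -0.346, -0.165]
wrist_force: [-2.7, 3.8, 1.6]
width: 12.7
```

```bash
python3 - <<'E'
from h import *
for n in('side','top'):
    s=snap(n,n+'7')['color']
    cv2.imwrite(f'pics/{n}7c.png',cv2.resize(s[180:280,270:395] if n=='side' else s[160:260,280:405],(750,600),interpolation=cv2.INTER_CUBIC))
state()
E
```

```text
t 6.7 tcp [510.6 266.8 111.3] toolx [ 0.445 -0.55  -0.707] nose s,n,z [-15.2   4.3  23.5]
F [-1.21  1.91 -0.19] Fs -2.24 q [ 0.67   0.461  1.731 -0.892  1.14  -1.109] w 12.75684113816132
```

View pics/side7c.png

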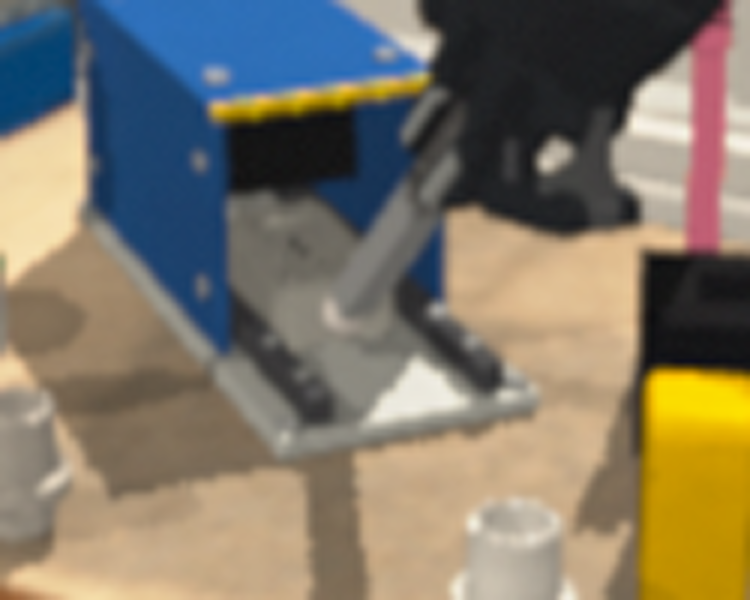

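View pics/top7c.png

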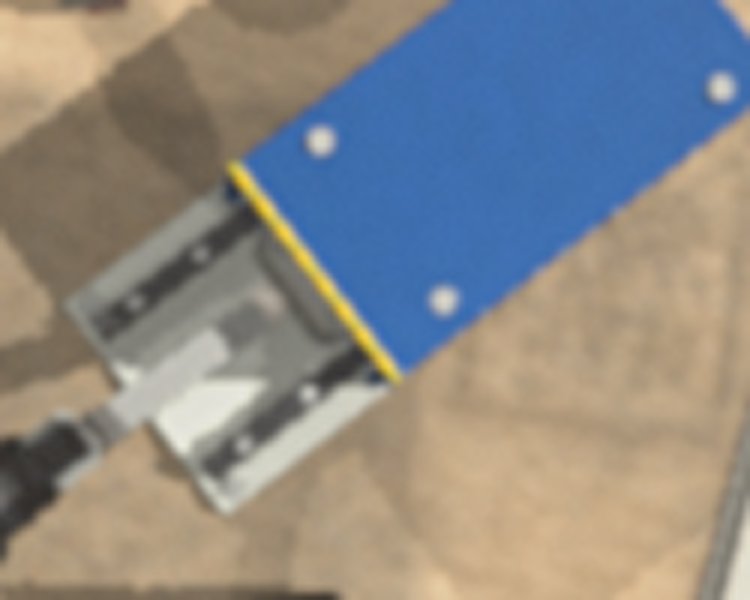

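>>> {"name": "servo_tool", "arguments": {
  "rows": [
    [[1,0.0013,-0.0016,0,0,0,0],[1,0.0025,-0.0031,0,0,0,0],[1,0.0038,-0.0047,0,0,0,0],[1,0.005,-0.0062,0,0,0,0],[1,0.0063,-0.0078,0,0,0,0]]
  ]
}}

```text
time: 7.12
ee_pos: [516.7, 259.3, 111.2]
ee_rot: [0.834, -0.398, -0.346, -0.165]
wrist_force: [-2.3, 3.6, -0.7]
width: 12.8
```

>>> {"name": "servo_tool", "arguments": {
  "rows": [
    [[1,0.0013,-0.0016,0,0,0,0],[1,0.0025,-0.0031,0,0,0,0],[1,0.0038,-0.0047,0,0,0,0],[1,0.005,-0.0062,0,0,0,0],[1,0.0063,-0.0078,0,0,0,0]]
  ]
}}

```text
time: 7.53
ee_pos: [523.0, 251.4, 111.2]
ee_rot: [0.834, -0.398, -0.346, -0.165]
wrist_force: [-2.2, 3.1, 0.6]
width: 12.3
```

>>> {"name": "servo_tool", "arguments": {
  "rows": [
    [[1,0.0013,-0.0016,0,0,0,0],[1,0.0025,-0.0031,0,0,0,0],[1,0.0038,-0.0047,0,0,0,0],[1,0.005,-0.0062,0,0,0,0],[1,0.0063,-0.0078,0,0,0,0]]
  ]
}}

```text
time: 7.95
ee_pos: [529.4, 243.7, 111.3]
ee_rot: [0.834, -0.398, -0.346, -0.165]
wrist_force: [-2.4, 3.1, 0.1]
width: 12.3
```

```bash
python3 - <<'E'
from h import *
for n in('side',):
    s=snap(n,n+'8')['color']
    cv2.imwrite(f'pics/{n}8c.png',cv2.resize(s[160:260,270:395] if n=='side' else s[160:260,280:405],(750,600),interpolation=cv2.INTER_CUBIC))
state()
E
```

```text
t 8.0 tcp [529.5 243.3 111.2] toolx [ 0.444 -0.55  -0.707] nose s,n,z [15.   4.2 23.4]
F [-1.97  3.3  -0.65] Fs -3.81 q [ 0.616  0.453  1.744 -0.912  1.103 -1.135] w 12.47708028929791
```

View pics/side8c.png

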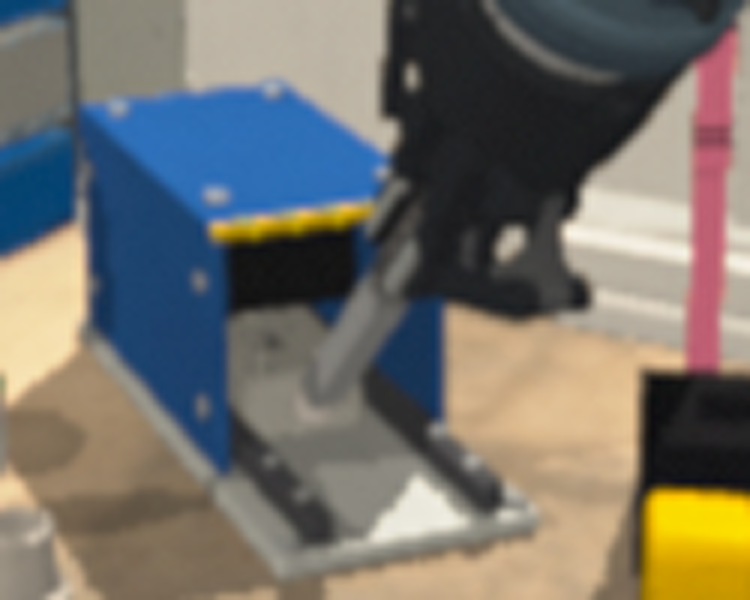

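>>> {"name": "servo_tool", "arguments": {
  "rows": [
    [[1,0.0005,-0.0006,0,0,0,0],[1,0.001,-0.0012,0,0,0,0],[1,0.0015,-0.0019,0,0,0,0],[1,0.002,-0.0025,0,0,0,0],[1,0.0025,-0.0031,0,0,0,0]]
  ]
}}

```text
time: 8.42
ee_pos: [531.8, 240.7, 111.3]
ee_rot: [0.834, -0.398, -0.346, -0.165]
wrist_force: [-3.3, 3.3, 0.9]
width: 12.8
```

>>> {"name": "servo_tool", "arguments": {
  "rows": [
    [[1,0.00025,-0.0003,0,0,0,0],[1,0.0005,-0.0006,0,0,0,0],[1,0.0008,-0.0009,0,0,0,0],[1,0.001,-0.00125,0,0,0,0],[1,0.00125,-0.00155,0,0,0,0]]
  ]
}}

```text
time: 8.83
ee_pos: [533.0, 239.2, 111.3]
ee_rot: [0.834, -0.398, -0.346, -0.165]
wrist_force: [-2.6, 3.1, 0.4]
width: 12.8
```

>>> {"name": "servo_tool", "arguments": {
  "rows": [
    [[1,0.00025,-0.0003,0,0,0,0],[1,0.0005,-0.0006,0,0,0,0],[1,0.0008,-0.0009,0,0,0,0],[1,0.001,-0.00125,0,0,0,0],[1,0.00125,-0.00155,0,0,0,0]]
  ]
}}

```text
time: 9.25
ee_pos: [534.3, 237.6, 111.3]
ee_rot: [0.834, -0.398, -0.346, -0.165]
wrist_force: [-3.4, 3.3, 0.3]
width: 13.1
```

>>> {"name": "servo_tool", "arguments": {
  "rows": [
    [[1,0.00025,-0.0003,0,0,0,0],[1,0.0005,-0.0006,0,0,0,0],[1,0.0008,-0.0009,0,0,0,0],[1,0.001,-0.00125,0,0,0,0],[1,0.00125,-0.00155,0,0,0,0]]
  ]
}}

```text
time: 9.67
ee_pos: [535.5, 236.0, 111.3]
ee_rot: [0.834, -0.398, -0.346, -0.165]
wrist_force: [-2.4, 3.3, 0.9]
width: 12.6
```

>>> {"name": "servo_tool", "arguments": {
  "rows": [
    [[1,0.00025,-0.0003,0,0,0,0],[1,0.0005,-0.0006,0,0,0,0],[1,0.0008,-0.0009,0,0,0,0],[1,0.001,-0.00125,0,0,0,0],[1,0.00125,-0.00155,0,0,0,0]]
  ]
}}

```text
time: 10.08
ee_pos: [536.8, 234.5, 111.3]
ee_rot: [0.834, -0.398, -0.346, -0.165]
wrist_force: [-2.0, 3.7, 0.2]
width: 12.8
```

>>> {"name": "servo_tool", "arguments": {
  "rows": [
    [[1,0.00025,-0.0003,0,0,0,0],[1,0.0005,-0.0006,0,0,0,0],[1,0.0008,-0.0009,0,0,0,0],[1,0.001,-0.00125,0,0,0,0],[1,0.00125,-0.00155,0,0,0,0]]
  ]
}}

```text
time: 10.5
ee_pos: [538.0, 232.9, 111.3]
ee_rot: [0.834, -0.398, -0.346, -0.165]
wrist_force: [-2.5, 3.1, 0.8]
width: 12.7
```

>>> {"name": "servo_tool", "arguments": {
  "rows": [
    [[1,0.00025,-0.0003,0,0,0,0],[1,0.0005,-0.0006,0,0,0,0],[1,0.0008,-0.0009,0,0,0,0],[1,0.001,-0.00125,0,0,0,0],[1,0.00125,-0.00155,0,0,0,0]]
  ]
}}

```text
time: 10.92
ee_pos: [539.3, 231.4, 111.3]
ee_rot: [0.834, -0.398, -0.346, -0.165]
wrist_force: [-3.0, 3.8, 0.1]
width: 12.9
```

>>> {"name": "servo_tool", "arguments": {
  "rows": [
    [[1,0.0002,-0.0002,0,0,0,0],[1,0.0004,-0.0005,0,0,0,0],[1,0.0006,-0.0007,0,0,0,0],[1,0.0008,-0.001,0,0,0,0]]
  ]
}}

```text
time: 11.25
ee_pos: [540.1, 230.5, 111.3]
ee_rot: [0.834, -0.398, -0.346, -0.165]
wrist_force: [-3.7, 4.1, 0.8]
width: 12.7
```

>>> {"name": "servo_tool", "arguments": {
  "rows": [
    [[1,0.0002,-0.0002,0,0,0,0],[1,0.0003,-0.0004,0,0,0,0]]
  ]
}}

```text
time: 11.42
ee_pos: [540.3, 230.3, 111.4]
ee_rot: [0.834, -0.398, -0.346, -0.165]
wrist_force: [-4.5, 5.1, 2.4]
width: 12.9
```

>>> {"name": "servo_tool", "arguments": {
  "rows": [
    [[1,0,0,0,0,0,0]]
  ]
}}

```text
time: 11.5
ee_pos: [540.3, 230.3, 111.3]
ee_rot: [0.834, -0.398, -0.346, -0.165]
wrist_force: [-3.5, 4.8, 1.1]
width: 12.2
```

>>> {"name": "servo_tool", "arguments": {
  "rows": [
    [[1,0,0,0,0,0,0]]
  ]
}}

```text
time: 11.58
ee_pos: [540.3, 230.3, 111.4]
ee_rot: [0.834, -0.398, -0.346, -0.165]
wrist_force: [-3.3, 3.7, 0.3]
width: 12.9
```

>>> {"name": "servo_tool", "arguments": {
  "rows": [
    [[1,0.0002,-0.0002,0,0,0,0],[1,0.0003,-0.0004,0,0,0,0]]
  ]
}}

```text
time: 11.75
ee_pos: [540.6, 230.0, 111.4]
ee_rot: [0.834, -0.398, -0.346, -0.165]
wrist_force: [-4.2, 5.7, 1.4]
width: 12.7
```

>>> {"name": "servo_tool", "arguments": {
  "rows": [
    [[1,0,0,0,0,0,0]]
  ]
}}

```text
time: 11.83
ee_pos: [540.6, 230.1, 111.4]
ee_rot: [0.834, -0.398, -0.346, -0.165]
wrist_force: [-4.2, 5.4, 2.5]
width: 12.7
```

>>> {"name": "servo_tool", "arguments": {
  "rows": [
    [[1,-0.0002,0.0002,0,0,0,0],[1,-0.0004,0.0005,0,0,0,0],[1,-0.0006,0.0007,0,0,0,0],[1,-0.0008,0.001,0,0,0,0],[1,-0.001,0.0012,0,0,0,0]]
  ]
}}

```text
time: 12.25
ee_pos: [539.7, 230.3, 111.3]
ee_rot: [0.834, -0.398, -0.345, -0.164]
wrist_force: [-0.8, -0.3, -0.5]
width: 13.0
```

>>> {"name": "servo_tool", "arguments": {
  "rows": [
    [[1,-0.0003,0.0004,0,0,0,0],[1,-0.0006,0.0008,0,0,0,0],[1,-0.001,0.0012,0,0,0,0],[1,-0.0015,0.0018,0,0,0,0],[1,-0.002,0.0025,0,0,0,0]]
  ]
}}

```text
time: 12.67
ee_pos: [537.6, 233.2, 111.3]
ee_rot: [0.834, -0.398, -0.345, -0.165]
wrist_force: [0.8, -0.5, -1.7]
width: 12.4
```

```bash
python3 - <<'E'
from h import *
for n in('side','top'):
    s=snap(n,n+'9')['color']
    cv2.imwrite(f'pics/{n}9c.png',cv2.resize(s[160:260,270:395] if n=='side' else s[160:260,280:405],(750,600),interpolation=cv2.INTER_CUBIC))
state()
E
```

```text
t 12.7667 tcp [537.6 233.4 111.3] toolx [ 0.445 -0.55  -0.707] nose s,n,z [27.7  4.3 23.5]
F [-0.05 -0.7  -0.79] Fs 0.51 q [ 0.593  0.449  1.749 -0.92   1.087 -1.146] w 12.500266621805935
```

View pics/side9c.png

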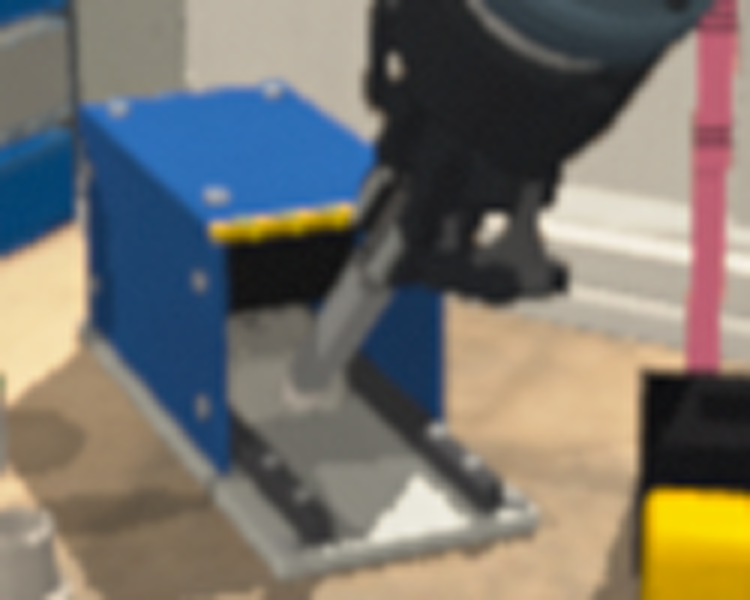

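>>> {"name": "servo_tool", "arguments": {
  "rows": [
    [[1,-0.0025,0.0031,0,0,0,0],[1,-0.0065,0.008,0,0,0,0],[1,-0.0125,0.0155,0,0,0,0],[1,-0.019,0.0233,0,0,0,0],[1,-0.025,0.031,0,0,0,0]]
  ]
}}

```text
time: 13.18
ee_pos: [511.8, 265.4, 111.3]
ee_rot: [0.834, -0.398, -0.346, -0.165]
wrist_force: [-0.4, 0.5, -0.1]
width: 12.7
```

>>> {"name": "servo_tool", "arguments": {
  "rows": [
    [[1,-0.0065,0.008,0,0,0,0],[1,-0.0125,0.0155,0,0,0,0],[1,-0.019,0.0233,0,0,0,0],[1,-0.025,0.031,0,0,0,0],[1,-0.032,0.039,0,0,0,0]]
  ]
}}

```text
time: 13.6
ee_pos: [480.0, 304.2, 111.3]
ee_rot: [0.834, -0.398, -0.345, -0.165]
wrist_force: [-0.5, -0.0, -1.8]
width: 12.7
```

>>> {"name": "servo_tool", "arguments": {
  "rows": [
    [[1,0,0,0.02,0,0,0],[1,0,0,0.045,0,0,0],[1,0,0,0.07,0,0,0],[1,0,0,0.095,0,0,0],[1,0,0,0.11,0,0,0]]
  ]
}}

```text
time: 14.02
ee_pos: [481.0, 304.4, 224.3]
ee_rot: [0.834, -0.397, -0.345, -0.166]
wrist_force: [-0.0, 1.4, -0.8]
width: 12.5
```

```bash
python3 - <<'E'
from h import *
for n in('side','top'):
    s=snap(n,n+'10')['color']
    cv2.imwrite(f'pics/{n}10c.png',cv2.resize(s[160:260,270:395] if n=='side' else s[160:260,280:405],(750,600),interpolation=cv2.INTER_CUBIC))
o,M,n=state()
g=R.from_quat([0.5393,-0.4577,-0.5390,-0.4577])
tot=g*R.from_matrix(M).inv(); print(tot.as_rotvec(degrees=True),g.as_matrix().round(3))
print('shift to stand', np.array([424.26,198.24,217.3])-o['ee_pos'])
E
```

```text
t 14.1167 tcp [481.7 304.8 224.5] toolx [ 0.448 -0.547 -0.707] nose s,n,z [-62.9   6.4 136.7]
F [ 1.81 -0.32 -2.39] Fs 1.39 q [ 0.753  0.313  1.66  -0.812  1.335 -1.227] w 12.513733218435373
[ 41.34218415  18.88822613 -27.98408704] [[ 0.    -0.987 -0.162]
 [-0.    -0.162  0.987]
 [-1.    -0.    -0.   ]]
shift to stand [ -57.44608683 -106.56407149   -7.21112073]
```

View pics/side10c.png

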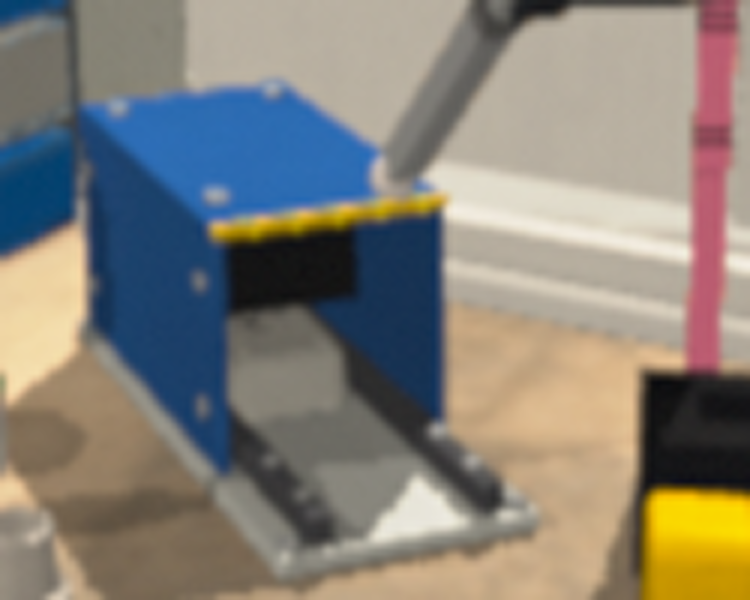

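>>> {"name": "servo_tool", "arguments": {
  "rows": [
    [[1,-0.0056,-0.0105,0,4.15,1.86,-2.81],[1,-0.0112,-0.021,0,8.3,3.72,-5.62],[1,-0.017,-0.0315,0,12.45,5.6,-8.43],[1,-0.0225,-0.042,0,16.6,7.45,-11.24],[1,-0.028,-0.0525,0,20.75,9.3,-14.05]]
  ]
}}

```text
time: 14.53
ee_pos: [451.6, 250.6, 219.6]
ee_rot: [0.704, -0.44, -0.456, -0.32]
wrist_force: [-0.1, -1.7, -1.4]
width: 12.5
```

>>> {"name": "servo_tool", "arguments": {
  "rows": [
    [[1,-0.0056,-0.0105,0,4.15,1.86,-2.81],[1,-0.0112,-0.021,0,8.3,3.72,-5.62],[1,-0.017,-0.0315,0,12.45,5.6,-8.43],[1,-0.0225,-0.042,0,16.6,7.45,-11.24],[1,-0.0284,-0.0525,0,20.75,9.3,-14.05]]
  ]
}}

```text
time: 14.95
ee_pos: [423.3, 198.0, 220.0]
ee_rot: [-0.537, 0.458, 0.54, 0.458]
wrist_force: [0.1, -0.8, -1.3]
width: 12.8
```

>>> {"name": "servo_tool", "arguments": {
  "rows": [
    [[1,0,0,-0.01,0,0,0],[1,0,0,-0.02,0,0,0],[1,0,0,-0.02,0,0,0]]
  ]
}}

```text
time: 15.2
ee_pos: [422.2, 197.9, 197.6]
ee_rot: [-0.538, 0.46, 0.54, 0.456]
wrist_force: [-0.8, -0.7, -1.7]
width: 12.8
```

```bash
python3 - <<'E'
from h import *
s=snap('side','side11')['color']; t=snap('top','top11')['color']
cv2.imwrite('pics/side11c.png',cv2.resize(s[130:255,345:470],(750,750)[:1]+(600,) if 0 else (600,600),interpolation=cv2.INTER_CUBIC))
cv2.imwrite('pics/top11c.png',cv2.resize(t[200:325,260:400],(672,600),interpolation=cv2.INTER_CUBIC))
o,M,n=state(); print(n)
g=R.from_quat([0.5393,-0.4577,-0.5390,-0.4577]); print((g*R.from_matrix(M).inv()).as_rotvec(degrees=True))
E
```

```text
t 15.3 tcp [423.1 199.  199.7] toolx [-0.003 -0.001 -1.   ] nose s,n,z [-105.5 -106.7   75.5]
F [ 0.66 -0.36 -1.52] Fs 0.7 q [ 1.850e-01 -3.000e-02  1.899e+00 -1.000e-03  1.276e+00 -1.550e+00] w 12.61239686963812
[422.69114234 198.80411008  75.45337099]
[ 0.05939817 -0.19697735 -0.10283164]
```

View pics/side11c.png

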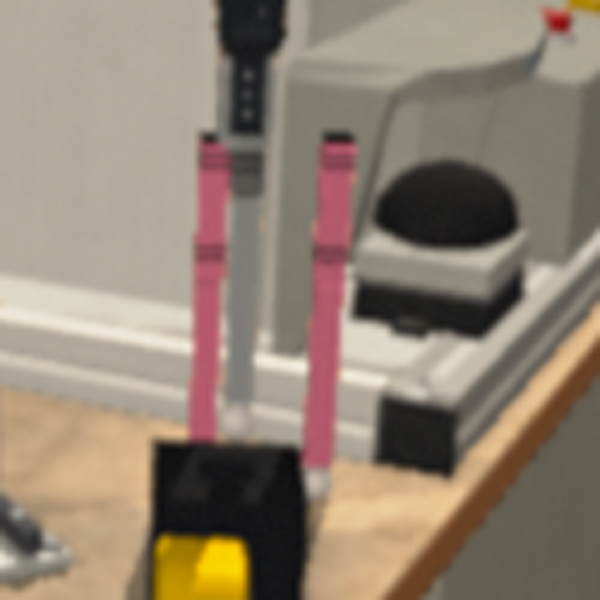

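View pics/top11c.png

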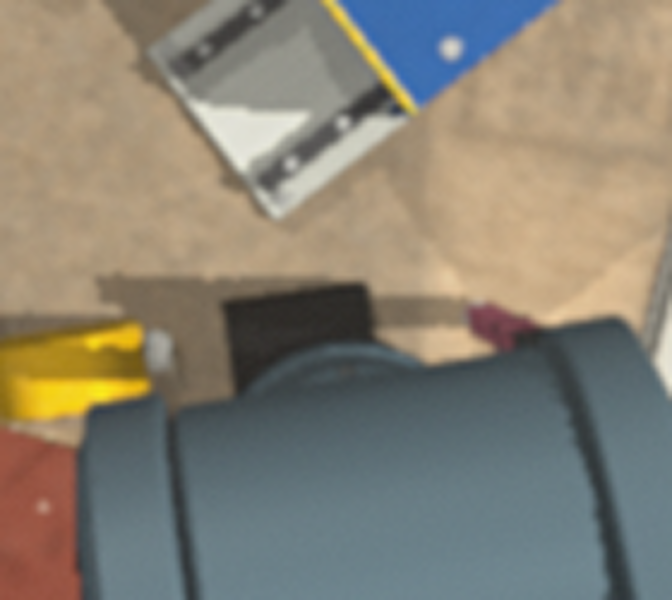

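```bash
python3 - <<'E'
from h import *
z=lambda p:((proj('side11',p)-[345,130]+.5)*4.8-.5).round(1)
for p in([424.3,198.2,78],[424.2,196.1,50]): print(p,proj('side11',p),z(p))
c=np.array([424.2,196.1,50]);a=np.radians(9.3);e1=np.array([np.cos(a),np.sin(a),0]);e2=np.array([-np.sin(a),np.cos(a),0])
for h in(33,10):
  for i,j in((1,1),(1,-1),(-1,-1),(-1,1)): print(h,i,j,z(c+h*(i*e1+j*e2)))
E
python3 - <<'E'
import cv2,numpy as np
s=cv2.imread('pics/side11.png')
c=np.clip((s[205:245,365:415].astype(float)/110)**.6*255,0,255).astype('uint8')
cv2.imwrite('pics/s11z.png',cv2.resize(c,(700,560),interpolation=cv2.INTER_CUBIC))
E
```

```text
[424.3, 198.2, 78] [391.8784621  214.59531744] [226.9 408. ]
[424.2, 196.1, 50] [391.46850187 226.69064936] [224.9 466. ]
33 1 1 [147.6 493.9]
33 1 -1 [149.3 433.7]
33 -1 -1 [297.7 439.8]
33 -1 1 [307.  501.1]
10 1 1 [202.  474.3]
10 1 -1 [201.4 456. ]
10 -1 -1 [247.5 457.9]
10 -1 1 [249.1 476.3]
```

View pics/s11z.png

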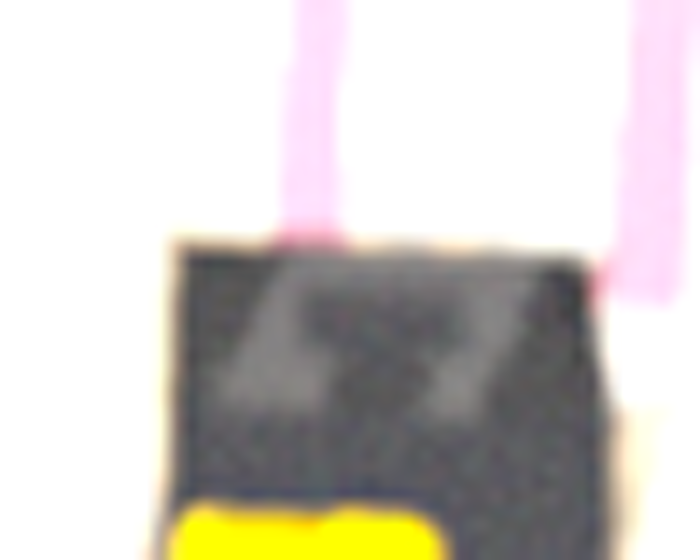

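>>> {"name": "servo_tool", "arguments": {
  "rows": [
    [[1,0.0027,-0.001,0,0,0,0],[1,0.0027,-0.001,-0.005,0,0,0],[1,0.0027,-0.001,-0.01,0,0,0],[1,0.0027,-0.001,-0.016,0,0,0],[1,0.0027,-0.001,-0.016,0,0,0]]
  ]
}}

```text
time: 15.72
ee_pos: [426.0, 197.4, 183.7]
ee_rot: [-0.539, 0.458, 0.54, 0.457]
wrist_force: [-0.3, 0.8, -1.3]
width: 12.6
```

```bash
python3 - <<'E'
from h import *
s=snap('side','side12')['color']
c=np.clip((s[195:245,365:415].astype(float)/150)**.6*255,0,255).astype('uint8')
cv2.imwrite('pics/s12z.png',cv2.resize(c,(600,600),interpolation=cv2.INTER_CUBIC))
state()
E
```

```text
t 15.7667 tcp [426.2 197.4 184.3] toolx [-0.002 -0.    -1.   ] nose s,n,z [-102.2 -105.1   60.1]
F [-0.86 -0.08 -1.32] Fs -0.48 q [ 0.18  -0.008  1.91  -0.     1.241 -1.554] w 12.52443205822101
```

View pics/s12z.png

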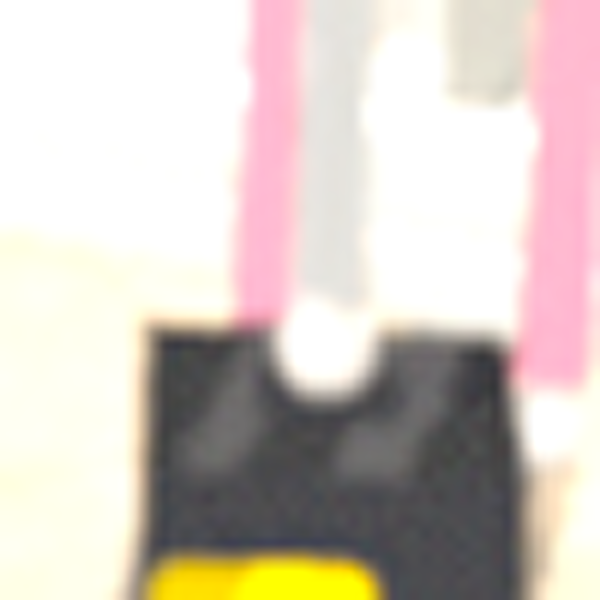

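>>> {"name": "servo_tool", "arguments": {
  "rows": [
    [[1,0,0,-0.003,0,0,0],[1,0,0,-0.006,0,0,0],[1,0,0,-0.009,0,0,0],[1,0,0,-0.012,0,0,0]]
  ]
}}

```text
time: 16.1
ee_pos: [427.0, 197.3, 173.1]
ee_rot: [0.539, -0.458, -0.539, -0.458]
wrist_force: [-0.1, -0.2, -0.5]
width: 12.6
```

>>> {"name": "servo_tool", "arguments": {
  "rows": [
    [[1,0,0,-0.003,0,0,0],[1,0,0,-0.006,0,0,0],[1,0,0,-0.009,0,0,0]]
  ]
}}

```text
time: 16.35
ee_pos: [426.9, 197.3, 164.0]
ee_rot: [-0.539, 0.458, 0.539, 0.458]
wrist_force: [0.1, 0.6, -1.5]
width: 13.0
```

```bash
python3 - <<'E'
from h import *
s=snap('side','side13')['color']
c=np.clip((s[155:245,355:430].astype(float)/150)**.6*255,0,255).astype('uint8')
cv2.imwrite('pics/s13z.png',cv2.resize(c,(500,600),interpolation=cv2.INTER_CUBIC))
o,_,_=state();print(o['ft_torque'])
E
```

```text
t 16.4 tcp [426.6 197.2 163.4] toolx [-0.001 -0.    -1.   ] nose s,n,z [-101.9 -104.8   39.2]
F [-0.43  0.21 -1.04] Fs -0.44 q [ 0.18   0.02   1.929 -0.     1.194 -1.554] w 12.779140356071713
[-0.06378275  0.00775766 -0.00121418]
```

View pics/s13z.png

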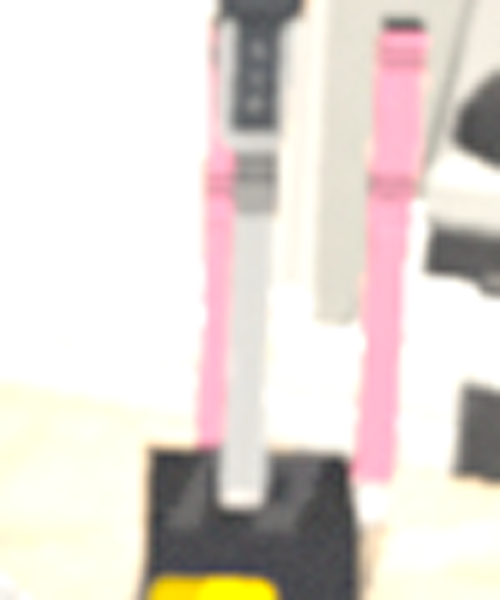

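>>> {"name": "servo_tool", "arguments": {
  "rows": [
    [[1,0,0,-0.004,0,0,0],[1,0,0,-0.008,0,0,0],[1,0,0,-0.012,0,0,0],[1,0,0,-0.016,0,0,0],[1,0,0,-0.02,0,0,0]]
  ]
}}

```text
time: 16.82
ee_pos: [427.0, 197.3, 143.8]
ee_rot: [0.539, -0.458, -0.539, -0.458]
wrist_force: [0.7, -0.2, -0.6]
width: 12.8
```

>>> {"name": "servo_tool", "arguments": {
  "rows": [
    [[1,0,0,-0.001,0,0,0],[1,0,0,-0.002,0,0,0],[1,0,0,-0.003,0,0,0],[1,0,0,-0.004,0,0,0]]
  ]
}}

```text
time: 17.15
ee_pos: [427.1, 197.4, 140.4]
ee_rot: [0.539, -0.458, -0.539, -0.458]
wrist_force: [0.2, 0.4, -0.7]
width: 12.8
```

>>> {"name": "servo_tool", "arguments": {
  "rows": [
    [[1,0,0,-0.0005,0,0,0],[1,0,0,-0.001,0,0,0],[1,0,0,-0.0015,0,0,0],[1,0,0,-0.002,0,0,0]]
  ]
}}

```text
time: 17.48
ee_pos: [427.1, 197.4, 138.4]
ee_rot: [0.539, -0.458, -0.539, -0.458]
wrist_force: [-0.2, -0.2, 2.1]
width: 12.5
```

>>> {"name": "servo_tool", "arguments": {
  "rows": [
    [[0.75,0,0,0,0,0,0],[0.7,0,0,0,0,0,0],[0.6,0,0,0,0,0,0],[0.5,0,0,0,0,0,0],[0.45,0,0,0,0,0,0]]
  ],
  "force": 20
}}

```text
time: 17.9
ee_pos: [427.1, 197.4, 138.4]
ee_rot: [0.539, -0.458, -0.539, -0.458]
wrist_force: [-0.2, 0.0, 0.3]
width: 46.9
```

>>> {"name": "servo_tool", "arguments": {
  "rows": [
    [[0.45,0,0,0,0,0,0],[0.45,0,0,0.01,0,0,0],[0.45,0,0,0.03,0,0,0],[0.45,0,0,0.05,0,0,0],[0.45,0,0,0.07,0,0,0]]
  ]
}}

```text
time: 18.32
ee_pos: [426.9, 197.3, 209.7]
ee_rot: [-0.539, 0.458, 0.539, 0.458]
wrist_force: [0.6, -0.2, 0.3]
width: 46.8
```

>>> {"name": "servo_tool", "arguments": {
  "rows": [
    [[0.45,0,0,0.02,0,0,0],[0.45,0,0,0.04,0,0,0],[0.45,-0.01,0.012,0.06,0,0,0],[0.45,-0.03,0.037,0.08,0,0,0],[0.45,-0.05,0.062,0.1,0,0,0]]
  ]
}}

```text
time: 18.73
ee_pos: [376.6, 259.4, 310.1]
ee_rot: [0.539, -0.458, -0.538, -0.459]
wrist_force: [0.8, 0.6, -0.1]
width: 46.9
```

>>> {"name": "servo_tool", "arguments": {
  "rows": [
    [[0.45,-0.024,0.03,0,0,0,0],[0.45,-0.048,0.06,0,0,0,0],[0.45,-0.072,0.09,0,0,0,0],[0.45,-0.096,0.12,0,0,0,0],[0.45,-0.12,0.15,0,0,0,0]]
  ]
}}

```text
time: 19.15
ee_pos: [255.5, 410.6, 309.5]
ee_rot: [0.539, -0.457, -0.539, -0.458]
wrist_force: [0.4, 0.6, 0.3]
width: 47.1
```

>>> {"name": "servo_tool", "arguments": {
  "rows": [
    [[0.45,-0.024,0.03,0,0,0,0],[0.45,-0.048,0.06,0,0,0,0],[0.45,-0.072,0.09,0,0,0,0],[0.45,-0.096,0.12,0,0,0,0],[0.45,-0.096,0.12,0,0,0,0]]
  ]
}}

```text
time: 19.57
ee_pos: [156.4, 533.0, 308.8]
ee_rot: [-0.539, 0.456, 0.541, 0.456]
wrist_force: [1.7, -1.2, -0.3]
width: 46.9
```

```bash
python3 - <<'E'
from h import *
s=snap('side','side14')['color'];t=snap('top','top14')['color']
cv2.imwrite('pics/s14z.png',cv2.resize(s[150:300,240:440],(800,600),interpolation=cv2.INTER_CUBIC))
cv2.imwrite('pics/t14z.png',cv2.resize(t[100:320,220:440],(600,600),interpolation=cv2.INTER_CUBIC))
state()
E
```

```text
t 19.6667 tcp [159.7 530.  308.6] toolx [ 0. -0. -1.] nose s,n,z [-528.3 -102.7  184.4]
F [ 0.24 -0.85 -0.52] Fs 0.82 q [ 1.064  0.078  1.566 -0.     1.498 -0.673] w 47.00385080556929
```

View pics/s14z.png

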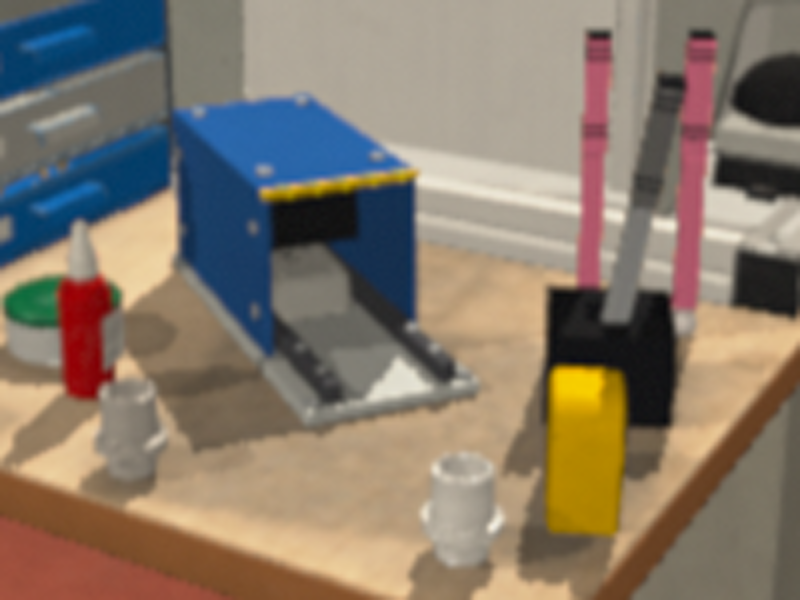

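View pics/t14z.png

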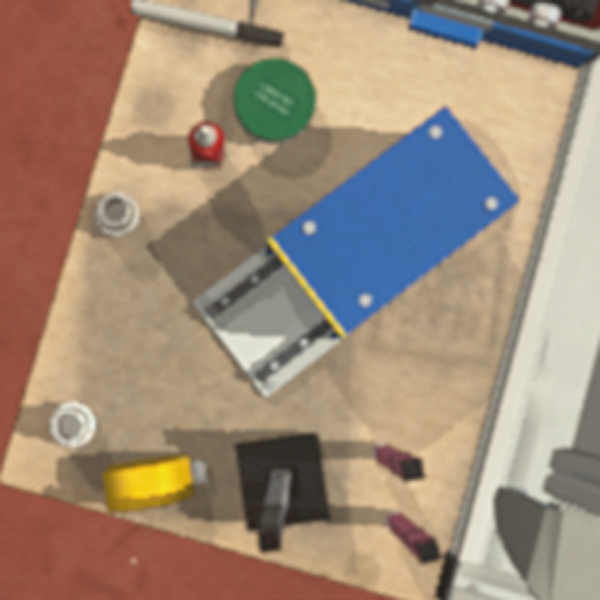

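>>> {"name": "servo_tool", "arguments": {
  "rows": [
    [[0.45,0,0,0,0,0,0],[0.45,0,0,0,0,0,0],[0.45,0,0,0,0,0,0],[0.45,0,0,0,0,0,0]]
  ]
}}

```text
time: 20.0
ee_pos: [161.9, 528.7, 308.6]
ee_rot: [0.539, -0.458, -0.539, -0.458]
wrist_force: [-0.3, -0.4, 0.1]
width: 47.1
```

```bash
python3 - <<'E'
from h import *
s=snap('side','side15')['color'];a=cv2.imread('pics/side14.png');s0=cv2.imread('pics/side0.png');s10=cv2.imread('pics/side10.png')
m=lambda x,y,r:(np.abs(x.astype(int)-y)[r[1]:r[3],r[0]:r[2]].max(2)>40).sum()
print('15 vs14 all',m(s,a,(240,130,440,300)),'bystanders vs start: left',m(s,s0,(240,205,285,300)),'cup',m(s,s0,(340,260,370,300)),'tape',m(s,s0,(375,242,398,285)),'cover vs after push',m(s,s10,(300,208,340,240)))
b=cv2.imread('pics/top14.png')
state()
c=np.array([424,196,0])
# bar lean: side top px and top-view top px
from scipy.optimize import least_squares
u=np.array([240+670.5/4-.5,150+78.5/4-.5]); v=np.array([220+270/600*220-.5,100+543/600*220-.5])
r=least_squares(lambda p:np.r_[proj('side14',p)-u,proj('top14',p)-v],[410,196,180]); print(r.x,r.fun)
E
```

```text
15 vs14 all 0 bystanders vs start: left 0 cup 0 tape 112 cover vs after push 0
t 20.05 tcp [161.8 528.8 308.6] toolx [ 0.  0. -1.] nose s,n,z [-526.1 -101.8  184.4]
F [ 0.64 -0.08 -0.05] Fs 0.47 q [ 1.059  0.076  1.568 -0.     1.497 -0.673] w 46.735484243804954
[396.66115007 210.34543079 180.51437346] [ 0.58759013 -0.05552454 -0.06010128 -0.54832669]
```

```bash
python3 - <<'E'
import cv2,numpy as np
ims=[cv2.resize(cv2.imread(f'pics/side{i}.png')[235:295,365:425],(400,400),interpolation=cv2.INTER_CUBIC) for i in(0,14)]
imt=[cv2.resize(cv2.imread(f'pics/top{i}.png')[245:305,245:345],(400,200),interpolation=cv2.INTER_CUBIC) for i in(0,14)]
cv2.imwrite('pics/cmp.png',np.vstack([np.hstack(ims),np.hstack(imt)]))
for n in('side','top'):
  for i in(0,14):
    a=cv2.imread(f'pics/{n}{i}.png'); h=cv2.cvtColor(a,cv2.COLOR_BGR2HSV)
    r=(slice(235,295),slice(365,405)) if n=='side' else (slice(255,295),slice(250,300))
    m=(cv2.inRange(h,(18,170,60),(32,255,255)))[r]; y,x=np.nonzero(m); print(n,i,len(x),x.min(),x.max(),y.min(),y.max(),x.mean(),y.mean())
E
```

```text
side 0 813 11 31 6 48 20.83517835178352 26.694956949569494
side 14 810 11 31 6 48 20.814814814814813 26.664197530864197
top 0 522 8 40 12 31 23.844827586206897 21.93295019157088
top 14 514 8 40 12 31 23.717898832684824 21.77821011673152
```

View pics/cmp.png

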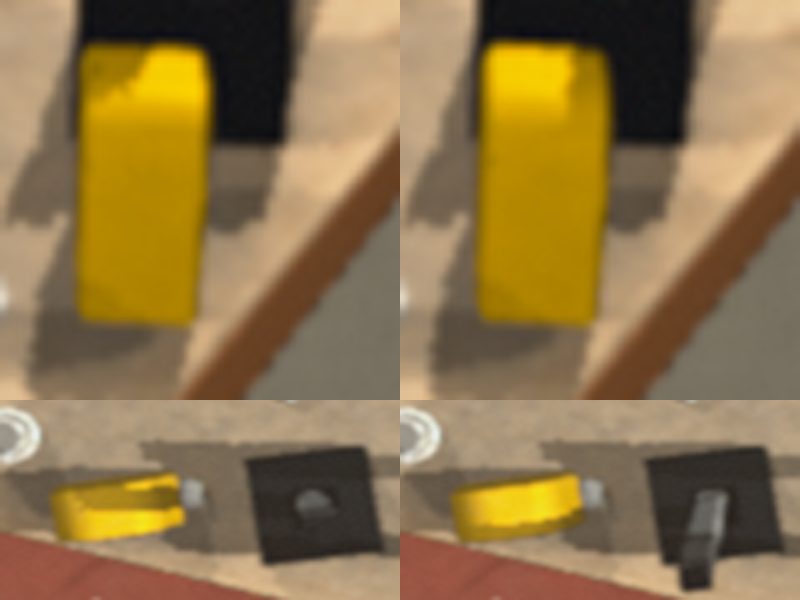

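```bash
python3 -c "
from workcell import arm
print(arm.hand_in())"
```

```text
the job is handed in; nothing more can be done
None
```

The cover is resting against the sprung stop and the bar is back in its stand, nose down. I handed the job in at about 20 s of the 64 s allowed, with one thing less than ideal: the bar leans in the stand.

- **Push:** I gripped the bar at its handle, tilted it 45° and pushed the cover with the nose under the guard roof. Sliding took about 4 N. The stop showed as a rise to about 7 N at the wrist, so about 3 N of spring force against the 10 N limit. The contact point put the cover's near end at roughly 43 mm past the roof edge, inside the expected 33–55 mm.
- **Back-off:** I retreated slowly, and the force fell to zero within about 1.5 mm. The side pictures taken after the nose withdrew and just before hand-in show the cover in the same place.
- **Bar:** It went into the well without side force and I let go once it touched the bottom. It stood upright at the start; it now leans about 10° towards the robot, roughly all the slack in the well allows. I did not try to straighten it. It was still, with no change between the last two pictures.
- **Bystanders:** The red bottle, tin and cup show no change in the side pictures from start to end. My check flagged the tape measure, but its outline is unchanged; only the shadow falling on it moved. I saw no movement of the pink look-alikes.
- **Disagreement:** While the bar was held, the camera and the arm's own position differed by up to 5 mm at the nose, so I lined up the push and the return to the stand by the pictures.

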